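# Draw the guarded bolts of the lock-entry drill box with a hooked rod

### The arm

A 6-joint arm with a two-finger parallel gripper is mounted at the origin on a cart in front of the work surface, level with it; the furniture and walls round the work are solid. World frame = base frame: x ahead of the robot, y to its left, z up, the work surface at z = 0. Lengths are in mm, angles in rad, forces in N, time in s.
With the tool pointing down it reaches from about 275 to 1000 mm from the base axis. Payload 8.4 kg.
Tool frame: the origin (TCP) lies midway between the tips of the shut fingers; the grasp point (between the pads) lies 19 mm behind it; z points along the fingers, y is the direction in which the jaws open and shut (so a half turn about z gives the same grasp; the last joint's range is limited). The gripper opens to 85 mm and grips with 20 to 120 N. Pads are 22 mm wide; open, the fingers measure 114 mm over their backs; the gripper's body (76 mm by 85 mm) begins 54 mm behind the grasp point. The pads swing forward as they close: fully open they stand 13 mm farther back than shut.
Start: joints at [1.297, 0.353, 1.633, -0, 1.155, -0.002], TCP at [167.79, 602.059, 231.281] pointing down, gripper open.
Joint ranges: [-2.63, 2.63], [-0.92, 2.1], [0.06, 2.66], [-1.3, 4.44], [0, 2.69], [-3.02, 3.02]. Speed limits (rad/s): [2.22, 2.22, 2.79, 3.14, 3.14, 3.14].

### API

Orientations are given as [roll, pitch, yaw] about the fixed x, y, z axes, in that order (R = Rz(yaw) Ry(pitch) Rx(roll)).
In Python, from rig import r gives the robot as it stands.
- The arm moves only by the tool play_rows, never from a script. Its argument "moves" is a list of rows, each a list of 3 entries, a list of its own where there are three numbers: the turn, a rotation vector about the tool's x, y, z in degrees, then the shift along the tool's x, y, z in mm, then the opening, from 0 (shut) to 1 (fully open). A call has 1 to 20 rows; each row is the pose to reach, as a shift and turn from the pose measured when the call began, along the tool's axes at that moment; what a row does not reach only later rows make up. A row lasts 1/10 s, in which the tool goes at most 50 mm and 8.59 degrees, less where a joint would pass 70% of its speed; a pose out of reach is approached as far as the arm can. A call with a gripper value outside its range is refused whole. The fingers move at their own pace and stop on an object; "newtons" is the grip in N (left out, the last holds). Time passes only in rows, so rows that repeat a pose let the fingers close. It gives the time, the measured TCP pose, the force and the opening at its end, in the units of the state.
- r.sense(): the state, without advancing time (a new reading comes with each control period).
- r.grab_frame(name): name is "side" or "top"; returns a dict with "color" (480x640x3 uint8, red, green, blue), "K" (3x3 intrinsics, pixels), "rvec" (rotation vector, rad) and "tvec" (3), from world to camera coordinates, as OpenCV has them. Camera axes: x right, y down, z forward; pixel columns grow to the right and rows downward; lengths in mm; the calibration is good to about 2 mm. A picture is of the moment at which its call begins. There is no depth.
- r.sign_off(): hands the job in, once; it reports no verdict.
Trained networks look in a picture, given as the dict that the camera call returned (one of the last four; its "shot" number tells which), for a name from the list of things; names that differ only in an ending like _2 or _b are one class to them, and where a whole thing is asked for, a point or a joint stands for the part that bears it (a point fixed in the world has none). Each returns a list of dicts, best first, with "conf" (0 to 1); they miss things now and then, are a little off and sometimes report something else, mostly with a low value. They report only what shows in the picture. A call takes as long as a camera call.
- r.silhouettes(picture, name): "mask" (480x640 bool, what is visible of it) and "location" ([column, row] in pixels, amid what is visible of it).
The state is a dict: "clock": time; "qpos": joint angles; "qvel": joint speeds; "joint_efforts": joint torques, N m; "eef_pos": TCP position; "tcp_rot": TCP orientation; "contact_force": force on the tool from outside, world axes, zero at the start; "wrist_torque": the same for the moment, N m; "opening": opening from 0.0 (shut) to 1.0 (fully open).
Only numpy, scipy, OpenCV 4.12 (cv2) and the standard library are available. Lean on these libraries where they do the work, as an engineer would, in place of code of your own. Each camera call takes 0.05 s, during which the arm holds its last target.

### The job

Pick up the hooked rod, reach it through the two front windows of the drill box and draw both inner bolts fully back towards the front, which frees the sprung lid; touch the bolts with nothing but the rod. Then lay the rod down flat and wholly on the rubber mat, without knocking the mug, the cup or the tin about.

Things in the scene. Friction and masses are not known exactly. Their poses are not given: they have to be found in the camera images.
- drill_box: Grey steel lock-entry drill box, fixed, 204 mm wide (base flange 220), 228 deep, 90 high. Origin: under the middle of its front face, at table height; x points into the box, y to the left as seen from the front, z up. Front face x = 0 to 10 mm, with two windows. At x = 122 to 222 mm is a compartment whose sprung lid rises by itself once both bolts free it (at about 16 mm of travel).
- window_right (a point): Middle of the right front window, at (0, -49, 54) mm in the drill_box frame. The window is open from y = -94 to -4 mm and z = 30 to 78 mm. Behind both windows is one space without partition: x = 10 to 122 mm (only to 98 mm below z = 38), y = -94 to 94, z = 32 to 84 mm, roofed by steel wires 22 mm apart.
- window_left (a point): Middle of the left front window, at (0, 49, 54) mm in the drill_box frame, open from y = 4 to 94 mm and z = 30 to 78 mm; 8 mm jambs stand beside and between the windows.
- bolt_right (a joint): Travel of the right bolt in m: 0 shot, 0.045 fully drawn (to the front, -x of drill_box) against its stop. Starts at 0 to 0.008, stays where left, friction 2.5 to 4 N. An upright steel pin on it, 10 mm in diameter, from z = 32 to a 12 mm ball with its top at z = 76 mm, is there to be hooked: in the drill_box frame at y = -34 mm, x = 82 mm minus the travel.
- bolt_left (a joint): The same for the left bolt; its pin is at y = 64 mm, x = 70 mm minus the travel, in the drill_box frame. Fully drawn it reads 0.045 m too.
- hook_rod: Hooked rod, 0.16 kg, 289 mm long, lying flat: black handle 115 x 18 x 24 mm, then an 8 mm steel rod on its axis, bent at the end into a flat hook. Origin: under the handle's balance point (axis 12 mm above), best gripped here, across the 18 mm; handle spans x = -85 to 30 mm. x points to the hook, z up; the hook bends to +y.
- rod_hook (a point): Middle of the hook's cross bar: (200, 15, 12) mm in the hook_rod frame. The 8 mm bar is centred on x = 200, from y = 7 to 23 mm; then a short lip comes back to (192, 30), its surface reaching back to x = 188 and out to y = 34. The pocket between shaft and lip is about 20 mm wide, centred at y = 14 mm.
- rod_butt (a point): Butt end of the handle: (-80, 0, 12) mm in the hook_rod frame.
- tool_mat: Black rubber mat, fixed, 360 x 120 x 4 mm, flat on the table. Origin: centre of its underside; x along its length, y across.
- mug: Purple mug, 86 mm in diameter (125 with the handle), 96 mm high, loose; bystander. Origin under its middle.
- specimen_cup: Specimen cup with white screw lid, 58 mm in diameter, 60 mm high, loose; bystander. Origin under its middle.
- sample_tin: Pale grey round tin, 61 mm in diameter, 36 mm high, loose; bystander. Origin under its middle.

How it is judged (in metres and radians):
On the way, in this order (a step that is already met when the one before it is completed fails the run):
1. the rod is picked up (height (world z) of hook_rod above 0.025 m), for 0.1 s.
2. both bolts are drawn (value of joint each of bolt_right, bolt_left above 0.04 m), for 0.2 s.
At the end, for the whole second after the job is handed in: Both bolts stand drawn at least 40 of their 45 mm and the hooked rod lies flat and still on the rubber mat, with the hook and the butt end both over the mat; the mug, cup and tin have not been moved more than 30 mm or tipped (all of step 2 and x of rod_hook in the frame of tool_mat between -0.18 and 0.18 m and y of rod_hook in the frame of tool_mat between -0.06 and 0.06 m and x of rod_butt in the frame of tool_mat between -0.18 and 0.18 m and y of rod_butt in the frame of tool_mat between -0.06 and 0.06 m and height (world z) of hook_rod below 0.012 m and angle between hook_rod's own z axis and vertical below 0.12 rad and linear speed of hook_rod below 0.02 m/s); the robot touches nothing.
It fails at once if the gripper or arm touches a bolt (contact force between any of the fingers, the arm and bolt_right above 0.5 N or contact force between any of the fingers, the arm and bolt_left above 0.5 N).
It fails at once if a bystander is moved more than 30 mm or tipped (distance of any of mug, specimen_cup, sample_tin from where it was at the start of the episode above 0.03 m or angle between any of mug, specimen_cup, sample_tin's own z axis and vertical above 0.4 rad).
It also fails if it takes over 61 s, if anything falls off the work surface, if the arm or the gripper's body presses on something with over 40 N, if the wrist force passes 120 N, or if a joint passes its speed limit or range.

## Working session

There is one attempt and no reset: what is moved stays moved. The work goes in short steps, Python scripts to look and compute and a tool call to move; the robot and the scene stay as the last step left them, time stands still between calls to the robot, and variables do not carry over. Pictures are saved under pics/ and viewed, and the job is handed in when it is done.

Besides the shell and the picture viewer there is one more tool, called as name([rows], argument=value, ...), one row to a line, values as JSON. play_rows: Moves the arm, as the interface text tells. Its arguments: {"type":"object","properties":{"moves":{"type":"array"},"newtons":{"type":"number"}},"required":["moves"]}

```bash
ls; mkdir -p pics
python3 - <<'E'
from rig import r
import cv2
print(r.sense())
for n in("side","top"):
    p=r.grab_frame(n); cv2.imwrite(f"pics/{n}0.png",p["color"][:,:,::-1]); print(n,p["K"],p["rvec"],p["tvec"])
    for o in ["drill_box","hook_rod","tool_mat","mug","specimen_cup","sample_tin","window_left","bolt_left","bolt_right","rod_hook"]:
        print(o,[(round(d["conf"],2),d["location"],int(d["mask"].sum())) for d in r.silhouettes(p,o)][:2])
E
```

```text
pics
{'clock': 0.0, 'qpos': array([ 1.29663755e+00,  3.53661101e-01,  1.63420371e+00, -1.05851722e-05,
        1.15518941e+00, -2.41928889e-03]), 'qvel': array([ 1.15891864e-03,  3.32890185e-04, -8.01720594e-05,  8.48020128e-04,
        2.99066023e-04,  8.63498068e-04]), 'joint_efforts': array([-1.31557113e-03, -6.05234027e+01, -3.42072523e+01, -1.13601459e-04,
        9.26613109e-03, -4.49899062e-05]), 'eef_pos': array([167.63009928, 601.56613078, 230.52382552]), 'tcp_rot': array([-3.14013107e+00,  6.14184206e-06,  2.86985745e+00]), 'contact_force': array([-0.43859405,  0.43311448,  0.03481523]), 'wrist_torque': array([ 0.03327686, -0.02742104,  0.03616339]), 'opening': 0.9998491486712725}
side [[564.58704343   0.         315.49750652]
 [  0.         564.58704343 243.77296712]
 [  0.           0.           1.        ]] [ 0.65489498 -2.26188857  1.53645735] [ 516.45516743  116.22653768 1422.47312173]
drill_box [(0.88, [183.7, 284.0], 6481), (0.39, [283.5, 314.8], 723)]
hook_rod [(0.52, [345.3, 263.4], 218)]
tool_mat [(0.68, [399.1, 227.6], 693)]
mug [(0.6, [402.0, 226.0], 670)]
speci
[... 218 characters left out ...]
.65, [352.0, 257.9], 173)]
top [[453.40463663   0.         314.60523174]
 [  0.         453.40463663 241.01930288]
 [  0.           0.           1.        ]] [ 2.17333207 -2.11420222  0.19489639] [ 131.73638411  513.43151898 1054.55411739]
drill_box [(0.43, [376.2, 269.2], 551)]
hook_rod [(0.93, [380.4, 268.5], 499)]
tool_mat [(0.57, [476.4, 236.9], 6675), (0.45, [170.3, 196.7], 198)]
mug [(0.61, [125.4, 265.1], 1827)]
specimen_cup [(0.49, [164.6, 196.6], 196)]
sample_tin [(0.85, [324.1, 199.0], 524)]
window_left [(0.68, [184.2, 172.7], 9167), (0.29, [378.3, 269.5], 611)]
bolt_left [(0.62, [166.6, 195.3], 192)]
bolt_right [(0.46, [201.2, 170.0], 97), (0.18, [479.0, 236.7], 6585)]
rod_hook []
```

View pics/side0.png

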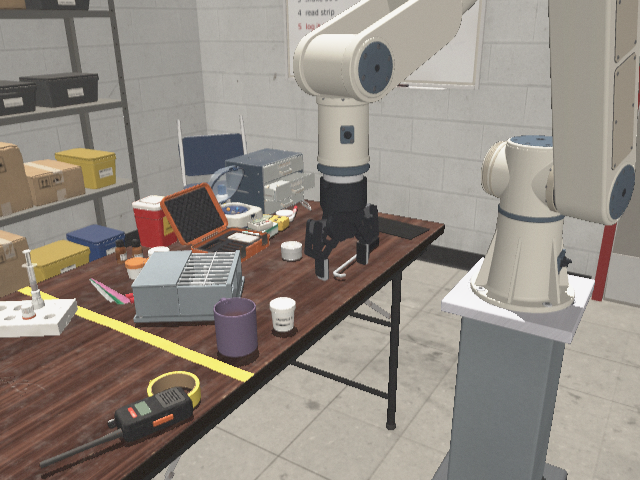

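View pics/top0.png

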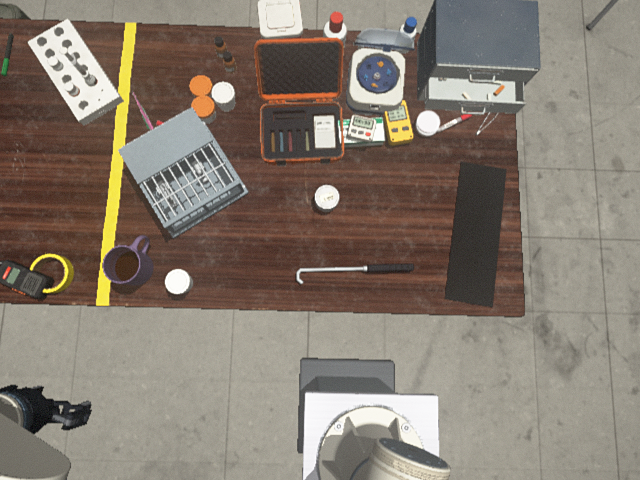

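The top view shows the box rotated at about (185,172) with its front facing down and to the right. The rod runs from the hook at (298,275) to the butt at (412,267), and the mat is at (476,235). The mug is at (127,263), the cup at (178,282) and the tin at (327,198). I'll zoom in on these.

```bash
cat > h.py <<'E'
import numpy as np,cv2
from rig import r
def P(p,X): 
    return cv2.projectPoints(np.float64(X).reshape(-1,3),np.float64(p["rvec"]),np.float64(p["tvec"]),p["K"],None)[0].reshape(-1,2)
def back(p,uv,z):
    R=cv2.Rodrigues(np.float64(p["rvec"]))[0];t=np.float64(p["tvec"]).ravel()
    uv=np.float64(uv).reshape(-1,2);d=np.c_[uv,np.ones(len(uv))]@np.linalg.inv(p["K"]).T@R
    c=-R.T@t; return c+d*((z-c[2])/d[:,2])[:,None]
def crop(p,x0,y0,w,h,s,name,pts=None,col=(0,255,0)):
    im=cv2.resize(p["color"][y0:y0+h,x0:x0+w,::-1],None,fx=s,fy=s,interpolation=cv2.INTER_CUBIC)
    if pts is not None:
        for u,v in pts: cv2.circle(im,(int((u-x0+.5)*s),int((v-y0+.5)*s)),2,col,-1)
    cv2.imwrite("pics/"+name,im)
E
python3 - <<'E'
from h import *
p=r.grab_frame("top")
crop(p,105,100,160,140,5,"box1.png"); crop(p,290,240,135,60,5.9,"rod1.png"); crop(p,430,150,100,160,3.7,"mat1.png")
R=cv2.Rodrigues(p["rvec"])[0]; print(-R.T@p["tvec"])
print(back(p,[[298,275],[412,267]],12).round())
print("mat",back(p,[[460,162],[507,168],[492,306],[445,297]],4).round())
print("box top z90",back(p,[[120,150],[195,111],[246,190],[172,235]],90).round())
E
```

```text
[ 330.75837221  162.574107   1121.25792975]
[[429. 184.  12.]
 [456. -97.  12.]]
mat [[ 734. -226.    4.]
 [ 722. -348.    4.]
 [ 367. -295.    4.]
 [ 385. -179.    4.]]
box top z90 [[706. 612.  90.]
 [810. 443.  90.]
 [618. 310.  90.]
 [506. 474.  90.]]
```

View pics/box1.png

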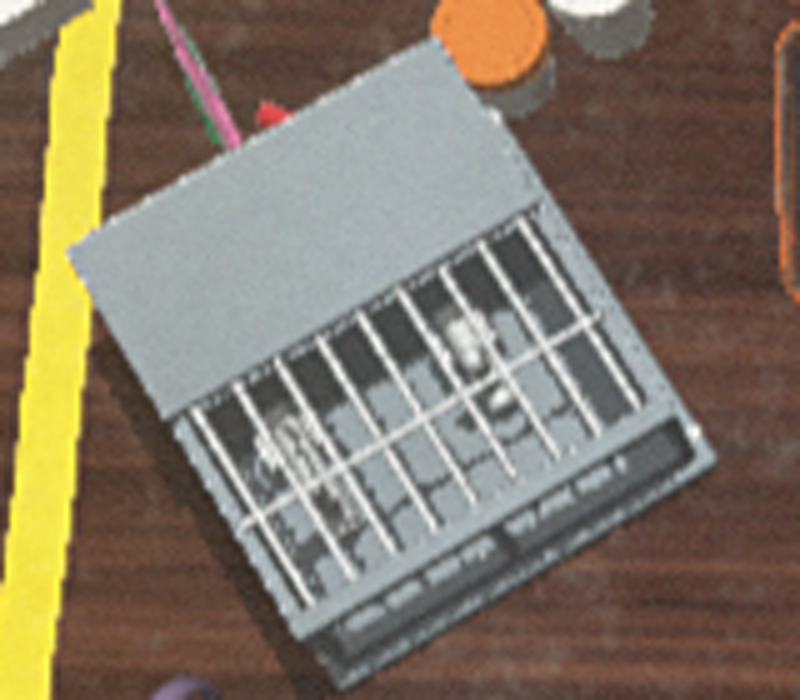

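View pics/rod1.png

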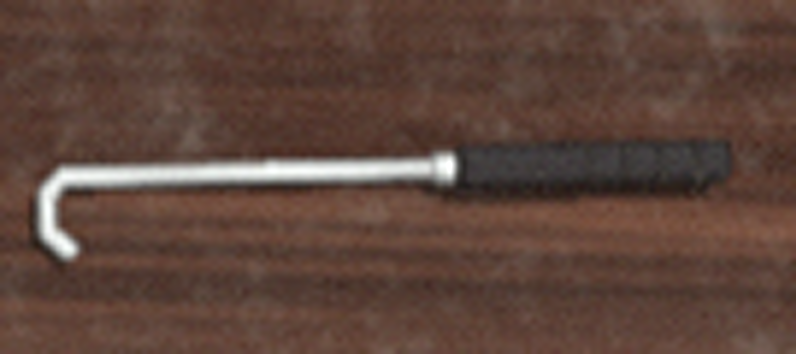

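View pics/mat1.png

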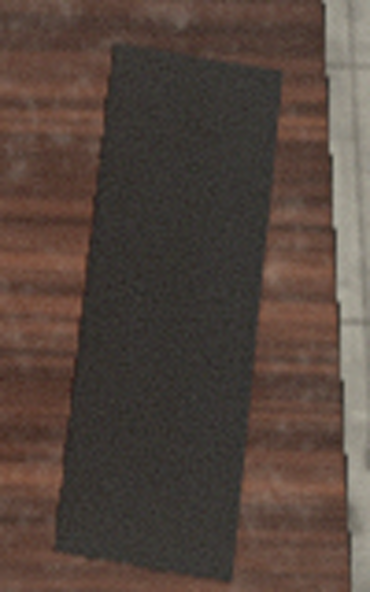

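```bash
cat > fit.py <<'E'
from h import *
from scipy.optimize import least_squares
p=r.grab_frame("top")
px=lambda a,x0,y0,s:np.float64(a)/s-.5+[x0,y0]
obj=np.float64([[0,102,90],[228,102,90],[228,-102,90],[0,-102,90]])
uv=px([[296,640],[68,252],[440,38],[683,412]],105,100,5)
def T(q,X):
    c,s=np.cos(q[2]),np.sin(q[2]);X=np.float64(X); return np.c_[q[0]+c*X[:,0]-s*X[:,1],q[1]+s*X[:,0]+c*X[:,1],X[:,2]]
f=lambda q:(P(p,T(q,obj))-uv).ravel()
s=least_squares(f,[560,390,.9]);print("box",s.x,f(s.x).round(1))
q=s.x
pts=np.float64([[0,102,0],[0,-102,0],[0,110,0],[0,-110,0],[0,102,90],[0,-102,90],[122,102,90],[122,-102,90],[82,-34,70],[74,-34,70],[70,64,70],[62,64,70]]+[[0,y,z] for y in(-94,-4,4,94) for z in (30,78)])
crop(p,105,100,160,140,5,"box2.png",P(p,T(q,pts)))
s2=r.grab_frame("side"); crop(s2,120,230,200,140,4,"boxs.png",P(s2,T(q,pts)))
E
python3 fit.py
```

```text
box [577.1601836  407.16103824   0.59379768] [ 1.2  1.2 -1.  -1.2 -0.3 -1.3  0.   1.2]
```

View pics/box2.png

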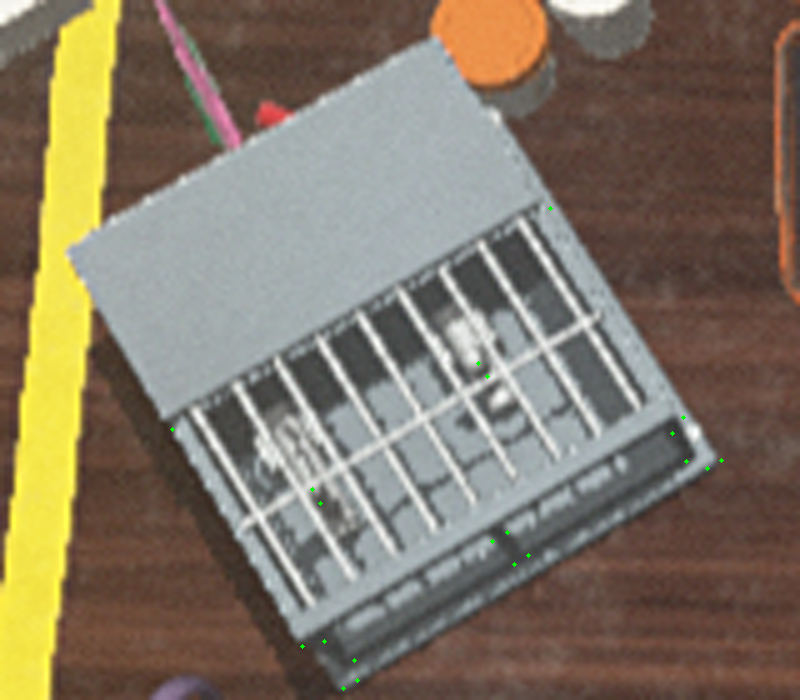

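View pics/boxs.png

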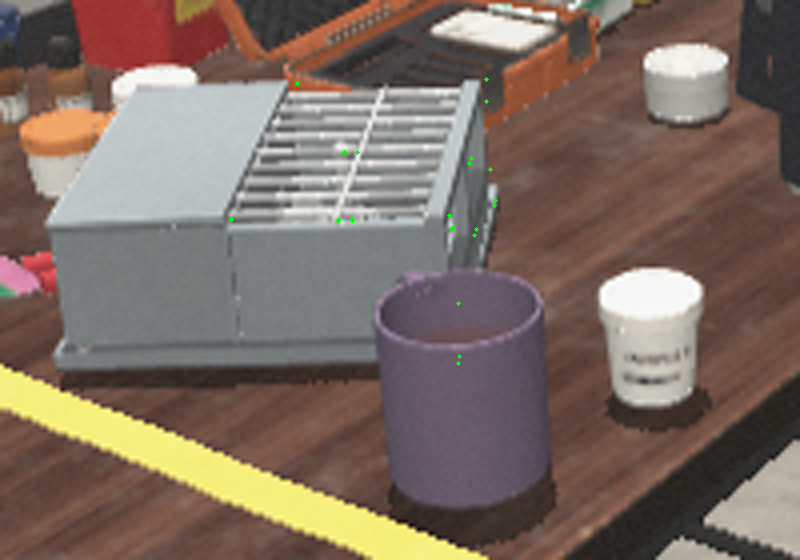

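```bash
cat > fit.py <<'E'
from h import *
from scipy.optimize import least_squares
p=r.grab_frame("top");s2=r.grab_frame("side")
px=lambda a,x0,y0,s:np.float64(a)/s-.5+[x0,y0]
def T(q,X):
    c,s=np.cos(q[2]),np.sin(q[2]);X=np.float64(X); return np.c_[q[0]+c*X[:,0]-s*X[:,1],q[1]+s*X[:,0]+c*X[:,1],X[:,2]]
obj=np.float64([[0,102,90],[222,102,90],[222,-102,90],[0,-102,90],[122,102,90],[122,-102,90]])
uv=px([[294,638],[68,252],[440,38],[678,410],[167,420],[545,200]],105,100,5)
uv2=px([[432,226],[50,224],[138,88],[472,82],[229,222],[287,83]],120,230,4)
if __name__=="__main__":
    for ws in(0,1):
        f=lambda q:np.r_[(P(p,T(q,obj))-uv).ravel(),ws*(P(s2,T(q,obj))-uv2).ravel()]
        s=least_squares(f,[560,390,.6]);print("box",s.x,f(s.x).round(1))
    q=s.x
    pts=np.float64([[0,102,90],[0,-102,90],[122,102,90],[122,-102,90],[222,102,90],[222,-102,90],[82,-34,70],[74,-34,70],[70,64,70],[62,64,70]]+[[0,y,z] for y in(-94,-4,4,94) for z in (30,78)])
    crop(p,105,100,160,140,5,"box3.png",P(p,T(q,pts)))
    crop(s2,120,230,200,140,4,"boxs3.png",P(s2,T(q,pts)))
E
python3 fit.py
```

```text
box [580.38866479 409.90230388   0.59266252] [ 0.5  0.2 -0.7 -0.6  0.1 -0.6 -0.   0.3  0.1  0.4  0.2  0.4  0.  -0.
 -0.  -0.  -0.  -0.   0.  -0.  -0.  -0.   0.   0. ]
box [580.42428342 410.50326917   0.59208394] [ 0.2  0.1 -1.  -0.7 -0.1 -0.7 -0.3  0.3 -0.2  0.3 -0.1  0.4  2.2 -2.5
 -1.4  0.  -0.9 -0.3  1.8 -0.4 -1.5 -0.4  0.7  0.2]
```

View pics/box3.png

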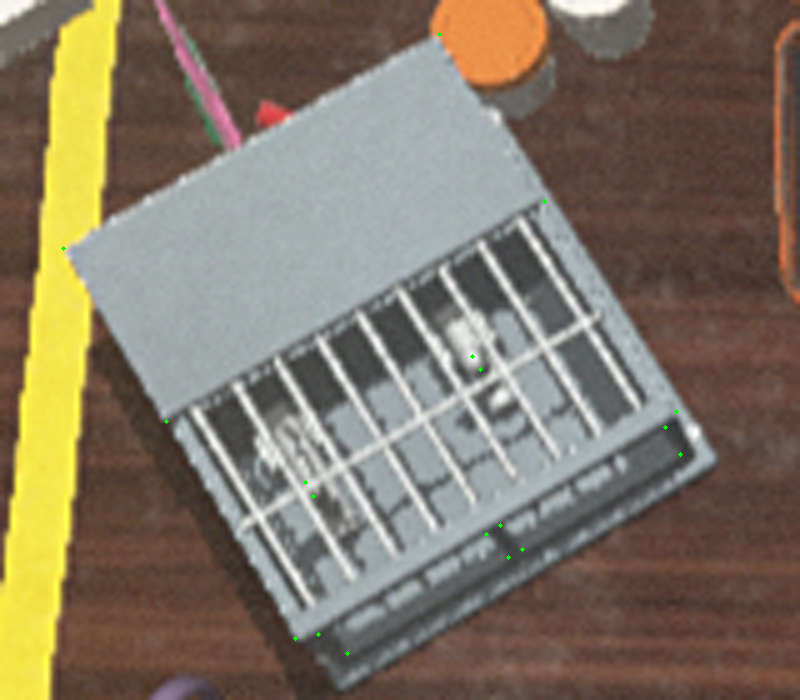

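View pics/boxs3.png

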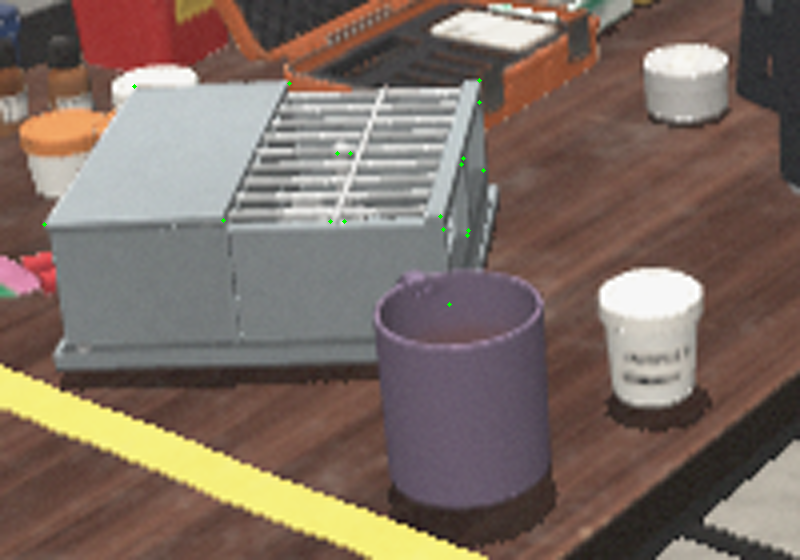

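```bash
cat > fit2.py <<'E'
from fit import *
obj=np.float64([[-85,0,14],[30,0,14],[200,15,12],[190,31,12]])
uv=px([[730,165],[457,170],[48,208],[75,252]],290,240,5.9)
f=lambda q:(P(p,T(q,obj))-uv).ravel()
s=least_squares(f,[445,-10,1.6]);print("rod",s.x,f(s.x).round(1))
crop(p,290,240,135,60,5.9,"rod2.png",P(p,T(s.x,[[-85,0,12],[0,0,12],[30,0,12],[200,0,12],[200,15,12],[192,30,12],[-85,9,24],[-85,-9,24],[30,9,24],[30,-9,24]])))
print("in side",P(s2,T(s.x,[[200,15,12],[-80,0,12],[190,31,12]])))
crop(s2,300,200,130,100,6,"rods.png",P(s2,T(s.x,[[200,15,12],[192,30,12],[100,0,12]])))
obj=np.float64([[180,60,4],[180,-60,4],[-180,-60,4],[-180,60,4]])
uv=px([[113,44],[283,71],[231,582],[54,548]],430,150,3.7)
s=least_squares(f,[550,-260,-.1]);print("mat",s.x,f(s.x).round(1))
print("cup",back(p,[[178,281]],60),"tin",back(p,[[327,198]],36),"mug",back(p,[[122,268]],96))
E
python3 fit2.py
```

```text
rod [451.46742713 -14.77019414   1.61222435] [ 0.2  0.1 -0.1 -0.2  0.1  0.5 -0.3 -0.4]
in side [[336.87883325 274.99462556]
 [376.22806018 240.51444745]
 [344.00840719 274.82884352]]
mat [ 5.51132328e+02 -2.60707836e+02 -1.40378904e-01] [ 0.2 -0.8  0.1 -0.4  0.   0.  -0.4  1. ]
cup [[402.96189572 461.21857253  60.        ]] tin [[618.78730354 117.99923537  36.        ]] mug [[426.25614228 578.56015055  96.        ]]
```

View pics/rod2.png

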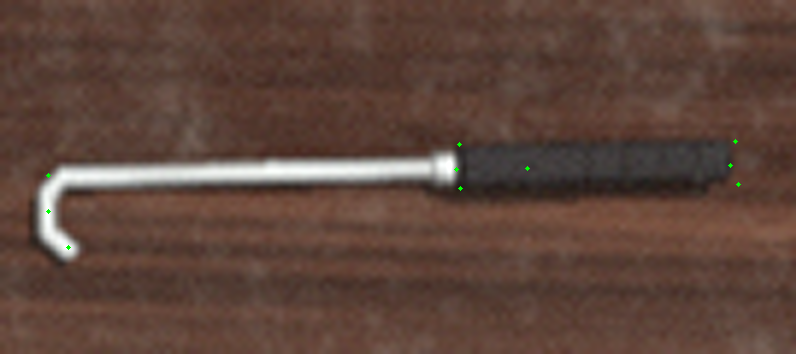

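View pics/rods.png

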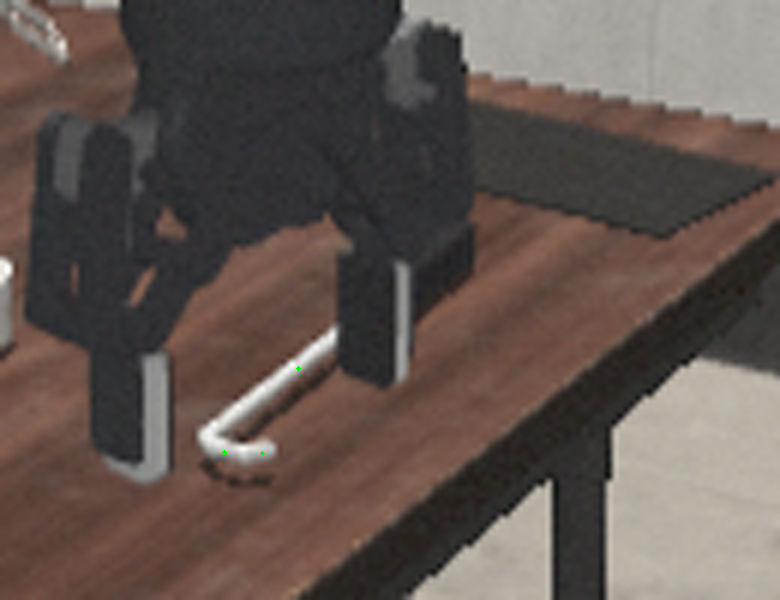

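```bash
cat > rel.py <<'E'
from h import *
from scipy.spatial.transform import Rotation as Ro
import sys
def rel(x,y,z,yaw,roll=180,pitch=0):
    s=r.sense();R=Ro.from_euler('xyz',s["tcp_rot"]);T=Ro.from_euler('xyz',[roll,pitch,yaw],degrees=True)
    print(np.round(s["eef_pos"],1),np.degrees(s["tcp_rot"]).round(1),"->",(R.inv()*T).as_rotvec(degrees=True).round(1),R.inv().apply(np.array([x,y,z])-s["eef_pos"]).round(1))
BX=(579.7,409.5,.593)
def box(bx,by,axz,grip=-9,yaw=None): # rod origin at box x,y ; axis height ; tcp = axis-9
    c,s=np.cos(BX[2]),np.sin(BX[2]); rel(BX[0]+c*bx-s*by,BX[1]+s*bx+c*by,axz+grip,np.degrees(BX[2]))
if __name__=="__main__":
    a=sys.argv[2:]; a=[float(v) for v in a]; (box if sys.argv[1]=="b" else rel)(*a)
E
python3 rel.py w 451.5 -15 90 92.4; python3 rel.py w 451.5 -15 3 92.4
```

```text
[167.8 602.1 231.3] [180.   -0.  164.4] -> [ 0. -0. 72.] [-438.9 -518.3  141.3]
[167.8 602.1 231.3] [180.   -0.  164.4] -> [ 0. -0. 72.] [-438.9 -518.3  228.3]
```

play_rows([
  [[0,0,8],[-31,-37,0],1],
  [[0,0,16],[-63,-74,0],1],
  [[0,0,24],[-94,-111,0],1],
  [[0,0,32],[-125,-148,0],1],
  [[0,0,40],[-157,-185,0],1],
  [[0,0,45],[-188,-222,0],1],
  [[0,0,50],[-219,-259,10],1],
  [[0,0,55],[-251,-296,20],1],
  [[0,0,60],[-282,-333,40],1],
  [[0,0,64],[-313,-370,60],1],
  [[0,0,68],[-345,-407,80],1],
  [[0,0,72],[-376,-444,100],1],
  [[0,0,72],[-407,-481,120],1],
  [[0,0,72],[-439,-518,141],1],
  [[0,0,72],[-439,-518,141],1],
  [[0,0,72],[-439,-518,141],1],
])

```text
clock: 3.05
eef_pos: [451.8, -16.2, 89.5]
tcp_rot: [-3.14, -0.0, 1.61]
contact_force: [0.3, 0.2, 0.3]
opening: 0.998
```

```bash
python3 rel.py w 451.5 -15 3 92.4
python3 - <<'E'
from h import *
p=r.grab_frame("side");cv2.imwrite("pics/side2.png",p["color"][:,:,::-1])
E
```

```text
[451.8 -16.2  89.5] [-179.9   -0.    92.2] -> [-0.1 -0.  -0.2] [ 1.2 -0.1 86.5]
```

View pics/side2.png

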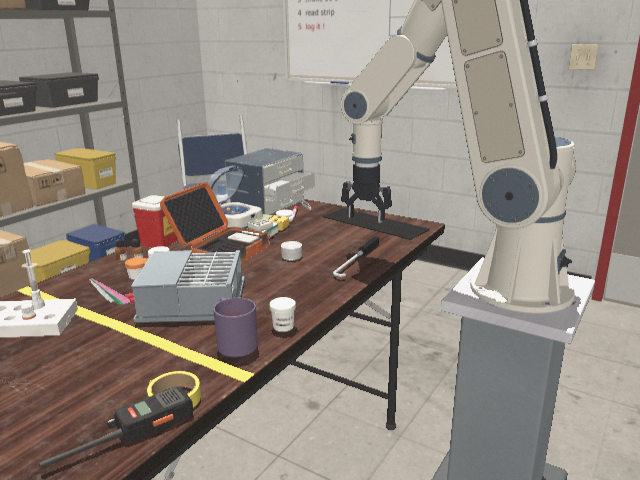

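The gripper appears at about (365,215), away from the rod at (355,260). I'll check this against the calibration.

Run:
```python
from h import *
p=r.grab_frame("side");s=r.grab_frame("top")
for n,q in(("side",p),("top",s)):
  R=cv2.Rodrigues(q["rvec"])[0];print(n,"cam",-R.T@q["tvec"])
  print(P(q,[[0,0,0],[451.8,-16.2,89.5],[168,602,231],[451.5,-15,12]]).round())
cv2.imwrite("pics/top2.png",s["color"][:,:,::-1])
```

```text
side cam [-267.11994491 1352.89847128  634.0165546 ]
[[520. 290.]
 [365. 224.]
 [343. 278.]
 [365. 249.]]
top cam [ 330.75837221  162.574107   1121.25792975]
[[371. 462.]
 [385. 264.]
 [ 67. 398.]
 [379. 268.]]
```

View pics/top2.png

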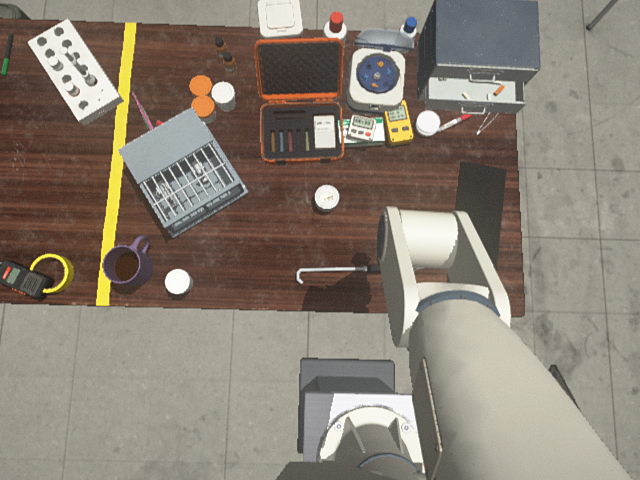

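The projection agrees: the TCP is directly above the grip point. Going down.

play_rows([
  [[0,0,0],[1,0,30],1],
  [[0,0,0],[1,0,55],1],
  [[0,0,0],[1,0,75],1],
  [[0,0,0],[1,0,86],1],
  [[0,0,0],[1,0,86],1],
])

```text
clock: 3.7
eef_pos: [450.4, -11.8, 4.2]
tcp_rot: [-3.14, -0.0, 1.615]
contact_force: [-0.1, -0.5, 1.6]
opening: 1.002
```

play_rows([
  [[0,0,0],[0,0,0],0.6],
  [[0,0,0],[0,0,0],0],
  [[0,0,0],[0,0,0],0],
  [[0,0,0],[0,0,0],0],
  [[0,0,0],[0,0,0],0],
  [[0,0,0],[0,0,0],0],
  [[0,0,0],[0,0,0],0],
], newtons=90)

```text
clock: 4.4
eef_pos: [450.8, -11.9, 5.0]
tcp_rot: [-3.141, -0.0, 1.615]
contact_force: [-2.8, 1.1, 11.1]
opening: 0.186
```

play_rows([
  [[0,0,0],[0,0,-10],0],
  [[0,0,0],[0,0,-35],0],
  [[0,0,0],[0,0,-70],0],
  [[0,0,0],[0,0,-110],0],
  [[0,0,0],[0,0,-130],0],
  [[0,0,0],[0,0,-130],0],
  [[0,0,0],[0,0,-130],0],
])

```text
clock: 5.1
eef_pos: [450.7, -12.0, 135.2]
tcp_rot: [-3.142, -0.0, 1.615]
contact_force: [-0.5, 0.1, -1.4]
opening: 0.188
```

```bash
python3 - <<'E'
from h import *
p=r.grab_frame("side");s=r.grab_frame("top")
crop(p,280,150,160,140,5,"sl.png");crop(s,240,200,200,120,4,"tl.png")
E
python3 rel.py b -230 -82 140; python3 rel.py b -230 -82 52
```

```text
[449.9 -11.9 134. ] [-179.8   -0.    92.5] -> [-0.2  0.1 58.6] [225.3  -5.1   3.1]
[449.9 -11.9 134. ] [-179.8   -0.    92.5] -> [-0.2  0.1 58.6] [225.3  -4.9  91.1]
```

View pics/sl.png

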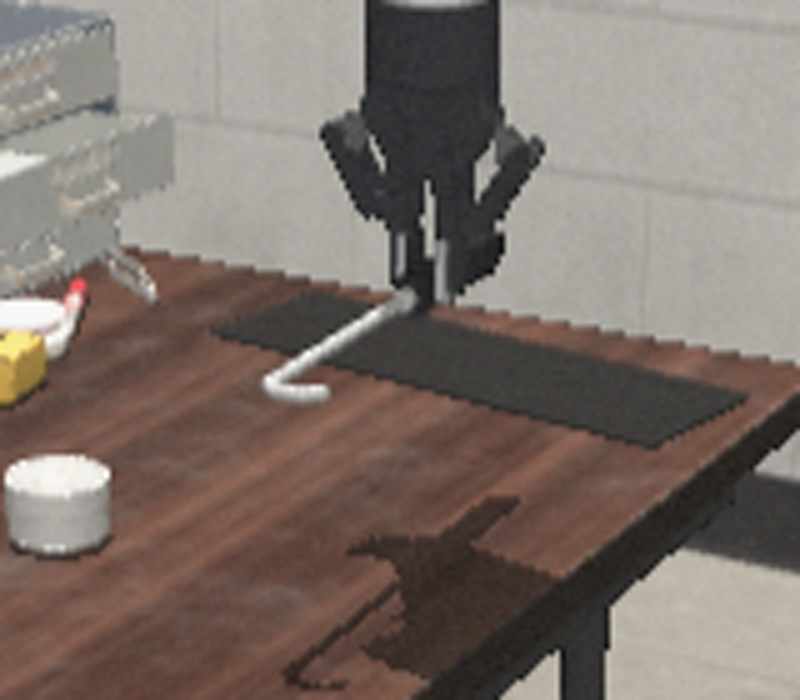

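View pics/tl.png

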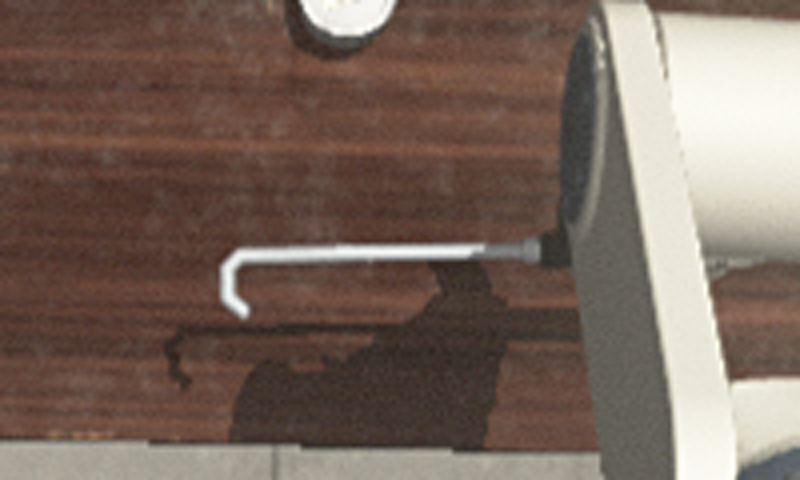

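Run:
```python
from fit import *
a=np.radians(92.4)
for z in(135,142,149):
  X=T([450.8-3*np.cos(a),-11.9-3*np.sin(a),a],[[200,15,z],[192,30,z],[200,0,z]])
  print(z,((P(s2,X)-[280,150]+.5)*5).round(),((P(p,X)-[240,200]+.5)*4).round())
```

```text
135 [[288. 409.]
 [322. 409.]
 [263. 404.]] [[229. 284.]
 [244. 312.]
 [229. 257.]]
142 [[288. 396.]
 [322. 396.]
 [263. 392.]] [[229. 283.]
 [244. 311.]
 [229. 256.]]
149 [[288. 383.]
 [322. 383.]
 [263. 379.]] [[229. 282.]
 [244. 309.]
 [229. 254.]]
```

```bash
sed -i 's/grip=-9/grip=-7/; s/rel(BX\[0\]+c\*bx/bx+=3; rel(BX[0]+c*bx/' rel.py; python3 rel.py b -230 -82 142
```

```text
[449.9 -11.9 133.8] [-179.8   -0.    92.5] -> [-0.2  0.1 58.6] [226.9  -2.6  -1.1]
```

play_rows([
  [[0,0,6],[20,0,0],0],
  [[0,0,12],[40,-1,0],0],
  [[0,0,19],[65,-1,0],0],
  [[0,0,26],[90,-2,0],0],
  [[0,0,33],[115,-2,0],0],
  [[0,0,40],[140,-3,0],0],
  [[0,0,46],[165,-3,0],0],
  [[0,0,52],[190,-3,0],0],
  [[0,0,56],[212,-3,0],0],
  [[0,0,58.6],[226,-3,0],0],
  [[0,0,58.6],[226,-3,0],0],
  [[0,0,58.6],[226,-3,0],0],
])

```text
clock: 6.5
eef_pos: [436.3, 213.4, 133.1]
tcp_rot: [-3.139, 0.004, 0.594]
contact_force: [0.3, -1.0, -1.8]
opening: 0.189
```

```bash
python3 rel.py b -230 -82 52;python3 rel.py b -200 -82 52
python3 - <<'E'
from h import *
s=r.grab_frame("top");cv2.imwrite("pics/t4.png",s["color"][:,:,::-1])
E
```

```text
[436.3 213.4 133.1] [-179.9    0.3   34.1] -> [-0.1  0.3  0.1] [ 1.9 -0.3 88.1]
[436.3 213.4 133.1] [-179.9    0.3   34.1] -> [-0.1  0.3  0.1] [31.9 -0.3 87.9]
```

View pics/t4.png

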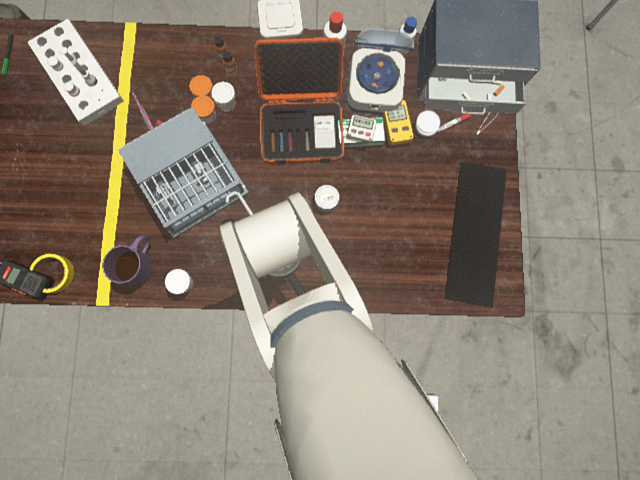

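play_rows([
  [[0,0,0],[0,0,20],0],
  [[0,0,0],[0,0,45],0],
  [[0,0,0],[0,0,70],0],
  [[0,0,0],[1,0,88],0],
  [[0,0,0],[2,0,88],0],
  [[0,0,0],[2,0,88],0],
])

```text
clock: 7.15
eef_pos: [437.8, 213.5, 45.3]
tcp_rot: [-3.139, 0.005, 0.593]
contact_force: [-0.2, -0.2, -2.1]
opening: 0.189
```

```bash
python3 rel.py b -94 -82 52
cat > look.py <<'E'
import sys
from fit import *
from rel import BX
n=sys.argv[1]
st=r.sense();yaw=st["tcp_rot"][2];e=st["eef_pos"]
q=[e[0]-3*np.cos(yaw),e[1]-3*np.sin(yaw),yaw];z=e[2]+7
X=T(q,[[200,0,z],[200,15,z],[192,30,z],[150,0,z]])
c,s=np.cos(BX[2]),np.sin(BX[2]);d=X-[BX[0],BX[1],0];print("hook in box",np.c_[d[:,0]*c+d[:,1]*s,-d[:,0]*s+d[:,1]*c,d[:,2]].round(1).tolist())
W=T(BX,[[0,y,zz] for y in(-94,-4,4,94) for zz in(30,78)])
crop(p,105,100,160,140,5,n+"t.png",P(p,np.r_[X,W])); crop(s2,150,220,150,110,5.3,n+"s.png",P(s2,np.r_[X,W]))
E
python3 look.py a
```

```text
[437.8 213.5  45.3] [-179.9    0.3   34. ] -> [-0.1  0.3  0. ] [136.2  -1.1  -0.4]
hook in box [[-29.4, -83.0, 53.1], [-29.4, -68.0, 53.1], [-37.5, -53.0, 53.1], [-79.4, -83.0, 53.1]]
```

View pics/at.png

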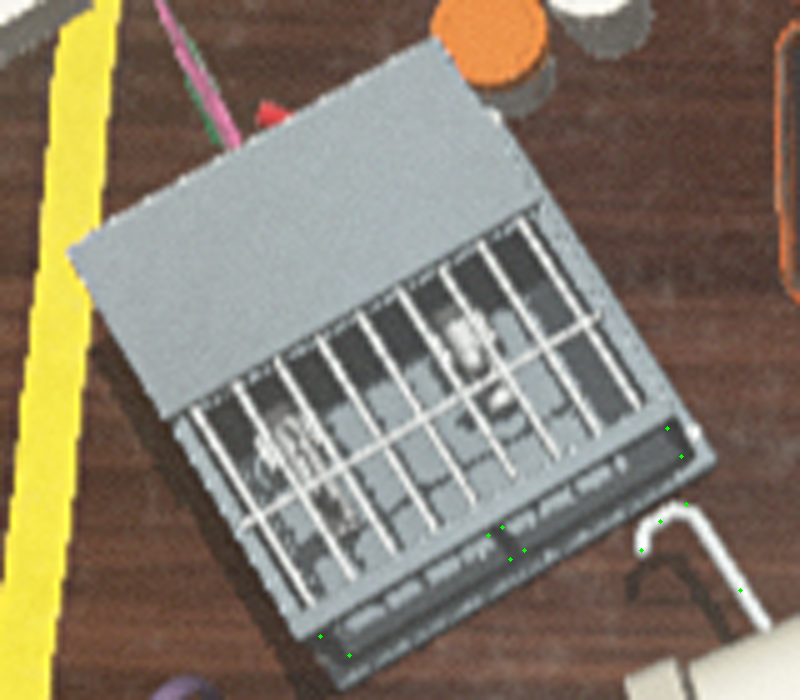

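View pics/as.png

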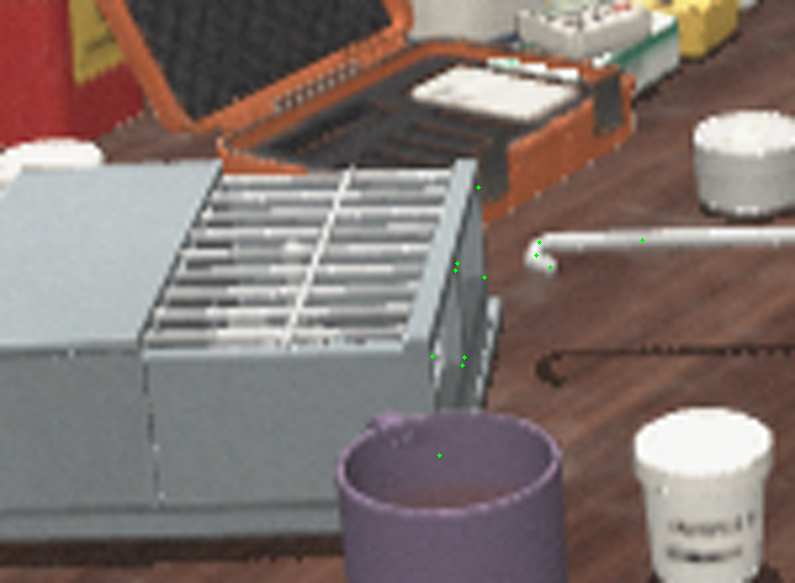

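play_rows([
  [[0,0,0],[15,-1,0],0],
  [[0,0,0],[30,-1,0],0],
  [[0,0,0],[45,-1,0],0],
  [[0,0,0],[60,-1,0],0],
  [[0,0,0],[70,-1,0],0],
  [[0,0,0],[70,-1,0],0],
])

```text
clock: 7.85
eef_pos: [497.4, 254.9, 46.9]
tcp_rot: [-3.14, 0.0, 0.594]
contact_force: [-0.3, -0.1, -2.2]
opening: 0.188
```

```bash
python3 look.py b
```

```text
hook in box [[40.1, -81.9, 53.2], [40.1, -66.9, 53.2], [32.1, -51.9, 53.2], [-9.9, -82.0, 53.2]]
```

View pics/bt.png

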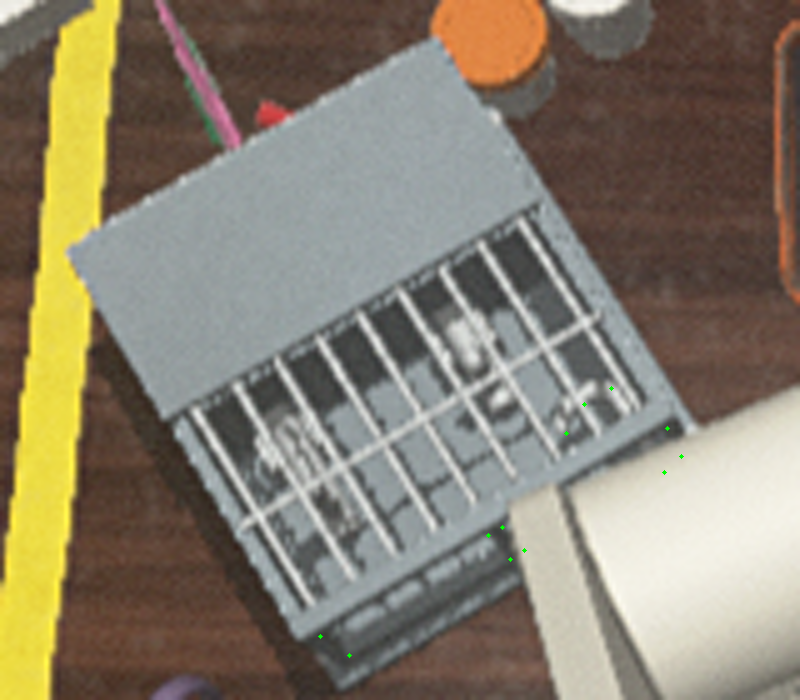

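View pics/bs.png

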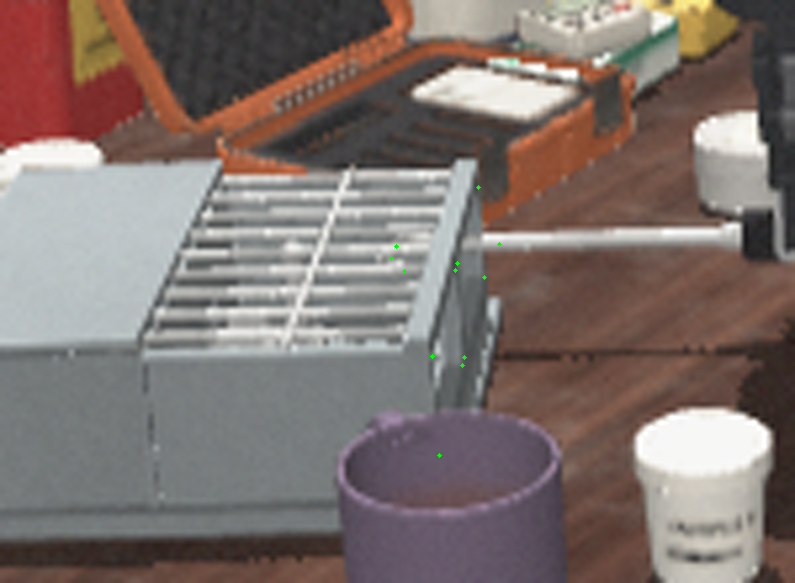

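play_rows([
  [[0,0,0],[12,0,0],0],
  [[0,0,0],[24,0,0],0],
  [[0,0,0],[36,0,0],0],
  [[0,0,0],[48,0,0],0],
  [[0,0,0],[58,0,0],0],
  [[0,0,0],[66,0,0],0],
  [[0,0,0],[66,0,0],0],
  [[0,0,0],[66,0,0],0],
])

```text
clock: 8.75
eef_pos: [549.9, 290.5, 45.7]
tcp_rot: [-3.139, 0.004, 0.594]
contact_force: [-0.1, 0.7, -1.3]
opening: 0.189
```

```bash
python3 look.py c
```

```text
hook in box [[105.4, -81.9, 52.8], [105.4, -66.9, 52.8], [97.4, -51.9, 52.8], [55.4, -81.9, 52.8]]
```

View pics/ct.png

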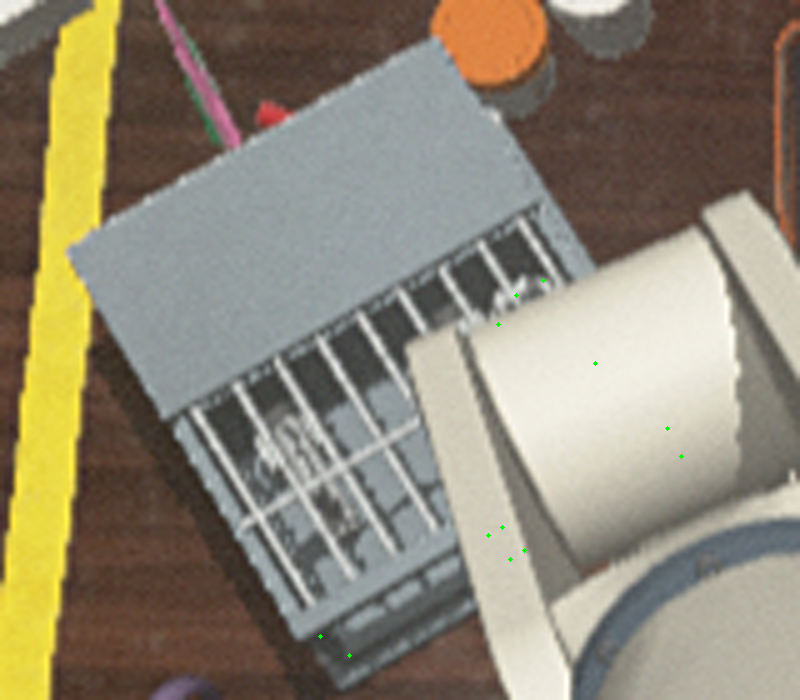

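View pics/cs.png

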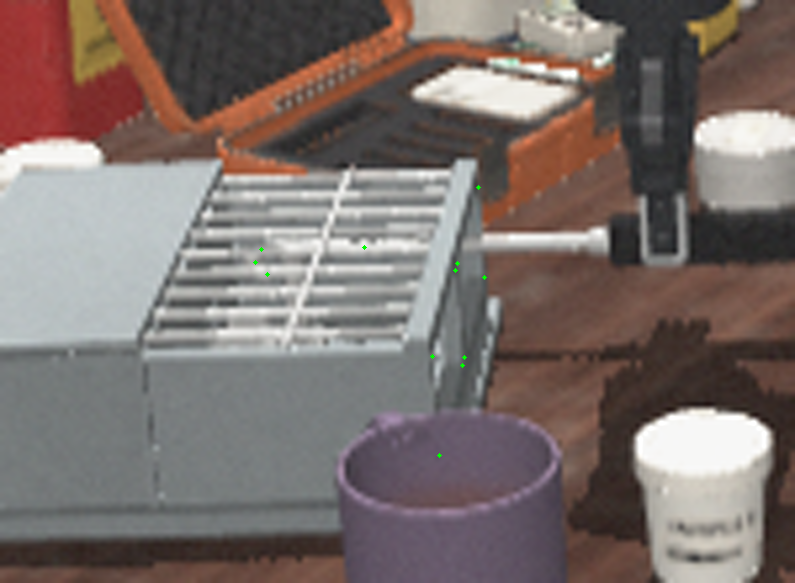

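play_rows([
  [[0,0,0],[0,-8,0],0],
  [[0,0,0],[0,-16,0],0],
  [[0,0,0],[0,-24,0],0],
  [[0,0,0],[0,-30,0],0],
  [[0,0,0],[0,-34,0],0],
  [[0,0,0],[0,-34,0],0],
])

```text
clock: 9.45
eef_pos: [530.2, 319.1, 45.8]
tcp_rot: [-3.139, 0.004, 0.594]
contact_force: [0.0, -0.3, -2.0]
opening: 0.189
```

play_rows([
  [[0,0,0],[-5,0,0],0],
  [[0,0,0],[-10,0,0],0],
  [[0,0,0],[-15,0,0],0],
  [[0,0,0],[-20,0,0],0],
  [[0,0,0],[-25,0,0],0],
  [[0,0,0],[-25,0,0],0],
])

```text
clock: 10.05
eef_pos: [509.0, 304.7, 46.0]
tcp_rot: [-3.139, 0.004, 0.594]
contact_force: [1.0, 1.0, -1.5]
opening: 0.186
```

```bash
python3 look.py d
```

```text
hook in box [[80.0, -47.1, 53.0], [80.0, -32.1, 53.0], [72.0, -17.1, 53.0], [30.0, -47.1, 53.0]]
```

View pics/dt.png

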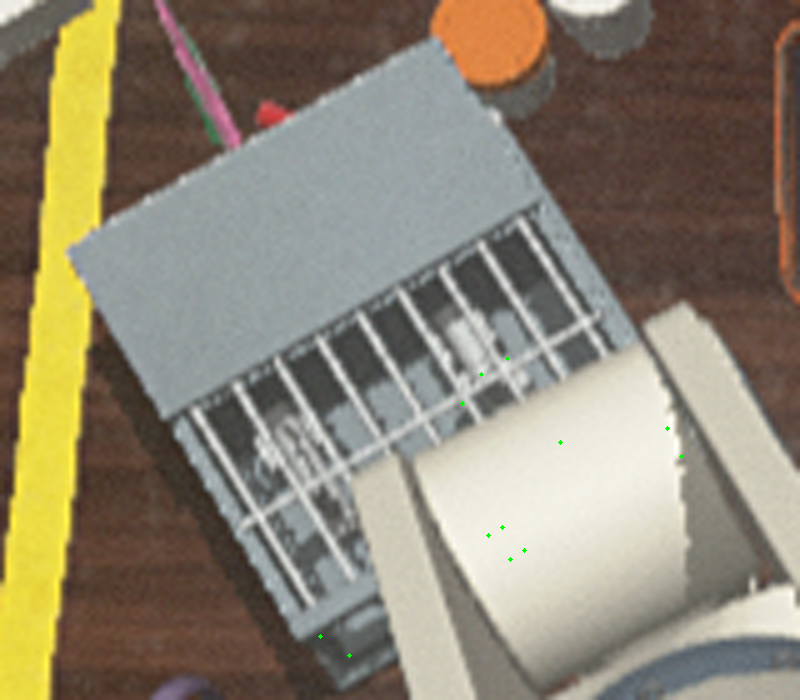

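View pics/ds.png

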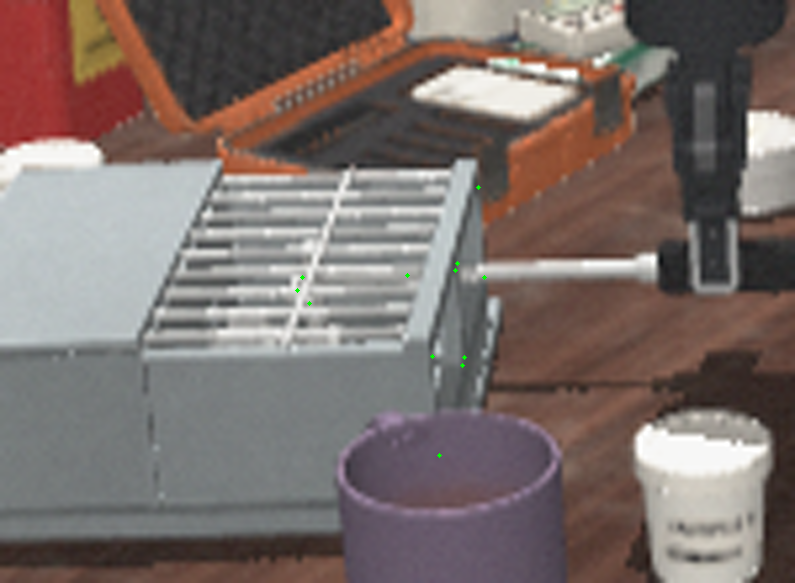

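play_rows([
  [[0,0,0],[-6,0,0],0],
  [[0,0,0],[-12,0,0],0],
  [[0,0,0],[-18,0,0],0],
  [[0,0,0],[-24,0,0],0],
  [[0,0,0],[-29,0,0],0],
])

```text
clock: 10.65
eef_pos: [484.6, 288.3, 46.2]
tcp_rot: [-3.139, 0.005, 0.594]
contact_force: [2.1, 1.5, -1.2]
opening: 0.189
```

play_rows([
  [[0,0,0],[-2,0,0],0],
  [[0,0,0],[-4,0,0],0],
])

```text
clock: 10.85
eef_pos: [481.1, 285.9, 46.3]
tcp_rot: [-3.139, 0.005, 0.594]
contact_force: [3.0, 1.7, -1.8]
opening: 0.188
```

play_rows([
  [[0,0,0],[-2,0,0],0],
  [[0,0,0],[-2,0,0],0],
])

```text
clock: 11.05
eef_pos: [479.2, 284.6, 46.2]
tcp_rot: [-3.139, 0.005, 0.594]
contact_force: [1.2, 0.5, -1.6]
opening: 0.186
```

```bash
python3 look.py e
```

```text
hook in box [[43.9, -47.1, 53.2], [43.9, -32.1, 53.2], [35.9, -17.1, 53.2], [-6.1, -47.2, 53.2]]
```

View pics/et.png

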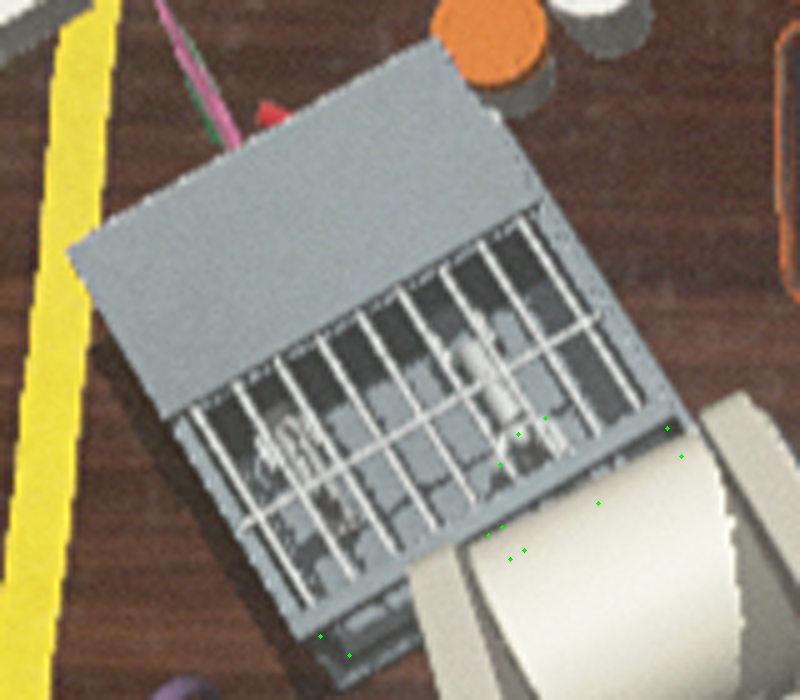

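View pics/es.png

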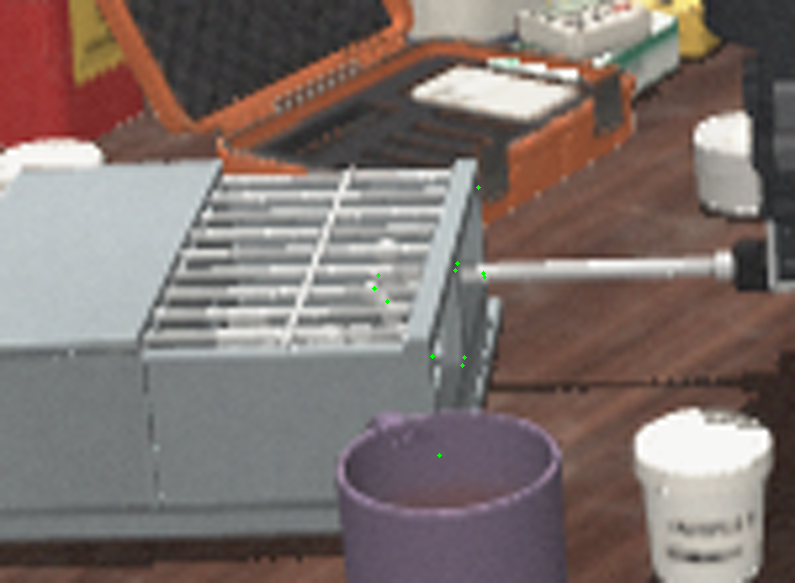

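play_rows([
  [[0,0,0],[-2,0,0],0],
  [[0,0,0],[-3,0,0],0],
])

```text
clock: 11.35
eef_pos: [478.8, 284.3, 46.8]
tcp_rot: [-3.139, 0.0, 0.594]
contact_force: [8.6, 6.7, -3.9]
opening: 0.186
```

play_rows([
  [[0,0,0],[-2,0,0],0],
  [[0,0,0],[-2,0,0],0],
])

```text
clock: 11.55
eef_pos: [478.9, 284.4, 47.3]
tcp_rot: [-3.14, -0.004, 0.594]
contact_force: [6.7, 5.2, -4.7]
opening: 0.186
```

play_rows([
  [[0,0,0],[6,0,0],0],
  [[0,0,0],[12,0,0],0],
  [[0,0,0],[18,0,0],0],
  [[0,0,0],[20,8,0],0],
  [[0,0,0],[20,17,0],0],
  [[0,0,0],[20,26,0],0],
  [[0,0,0],[20,34,0],0],
  [[0,0,0],[20,35,0],0],
  [[0,0,0],[20,35,0],0],
])

```text
clock: 12.45
eef_pos: [515.2, 266.1, 47.3]
tcp_rot: [-3.14, -0.004, 0.593]
contact_force: [0.3, -0.2, -1.9]
opening: 0.184
```

```bash
python3 look.py f; python3 rel.py b -230 -82 52
```

```text
hook in box [[63.4, -82.2, 54.3], [63.4, -67.2, 54.3], [55.4, -52.2, 54.3], [13.4, -82.2, 54.3]]
[515.  266.6  47.3] [-179.9   -0.2   34. ] -> [-0.1 -0.2  0.1] [-93.4  -0.4   2. ]
```

View pics/ft.png

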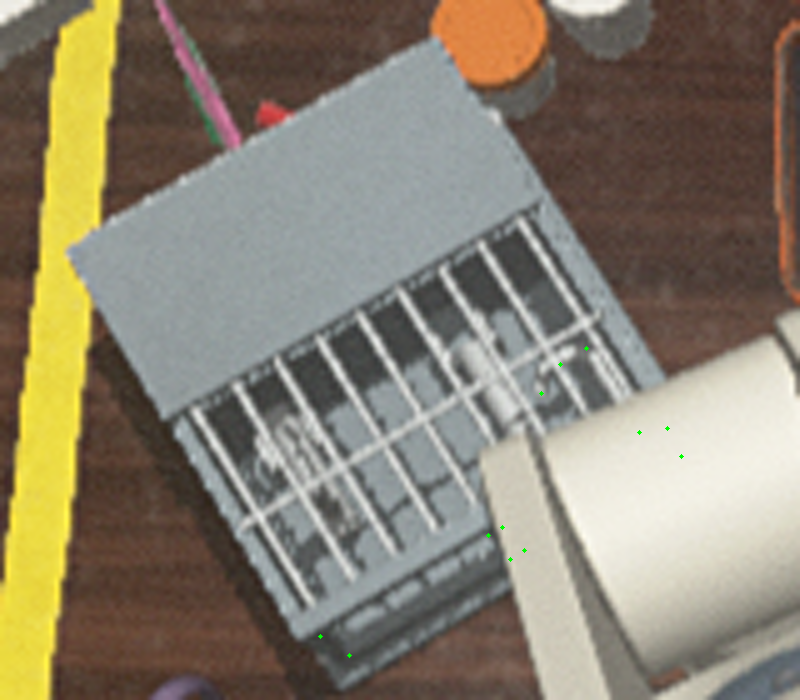

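View pics/fs.png

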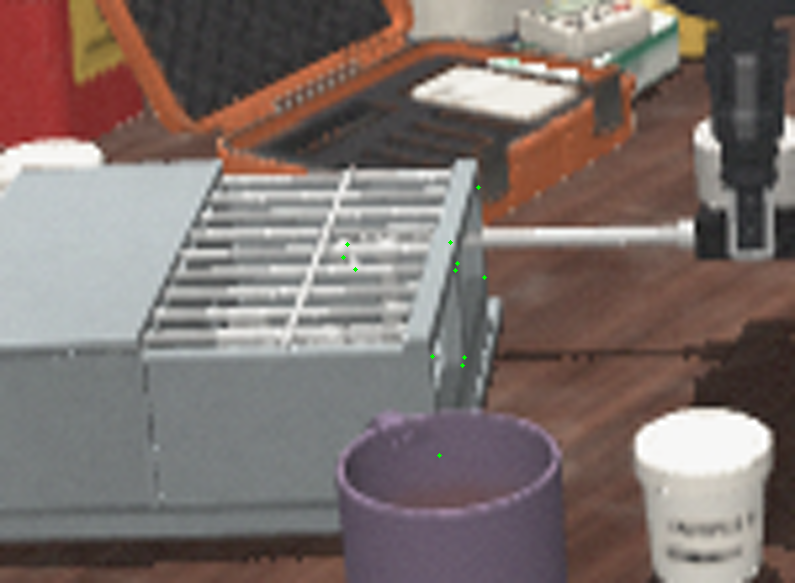

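play_rows([
  [[0,0,0],[-15,0,0],0],
  [[0,0,0],[-35,0,1],0],
  [[0,0,0],[-55,0,2],0],
  [[0,0,0],[-75,0,2],0],
  [[0,0,0],[-93,0,2],0],
  [[0,0,0],[-100,0,2],0],
  [[0,0,0],[-100,-15,2],0],
  [[0,0,0],[-100,-35,2],0],
  [[0,0,0],[-100,-55,2],0],
  [[0,0,0],[-100,-75,2],0],
  [[0,0,0],[-100,-90,2],0],
  [[0,0,0],[-100,-98,2],0],
  [[0,0,0],[-100,-98,2],0],
  [[0,0,0],[-100,-98,2],0],
])

```text
clock: 13.95
eef_pos: [377.5, 291.8, 45.2]
tcp_rot: [-3.14, -0.004, 0.595]
contact_force: [-0.5, 0.8, -0.8]
opening: 0.189
```

```bash
python3 look.py g; python3 rel.py b -106 16 52
```

```text
hook in box [[-36.6, 15.2, 52.1], [-36.6, 30.2, 52.1], [-44.6, 45.2, 52.1], [-86.6, 15.1, 52.1]]
[377.6 291.5  45.1] [-179.9   -0.2   34. ] -> [-0.1 -0.2  0. ] [130.6  -0.9   0.6]
```

View pics/gt.png

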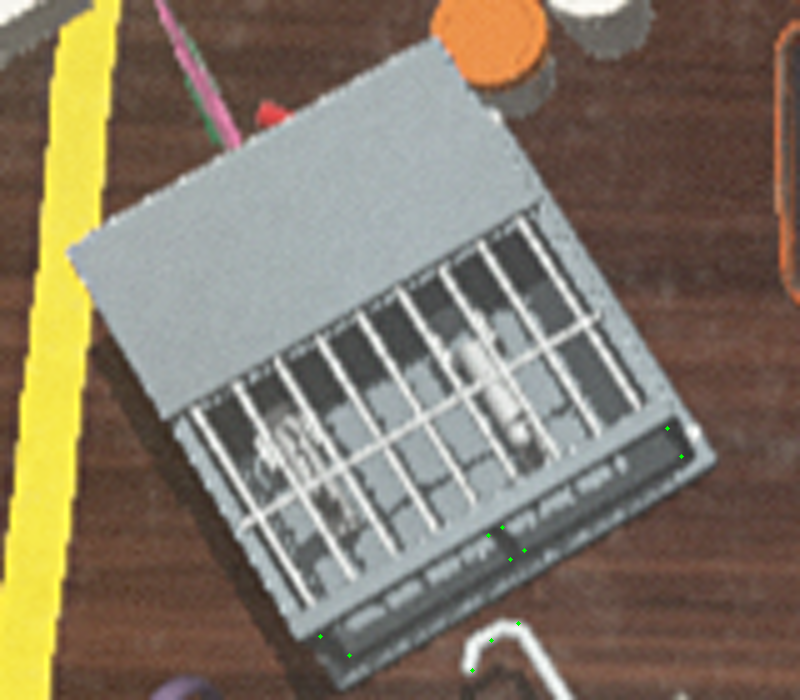

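View pics/gs.png

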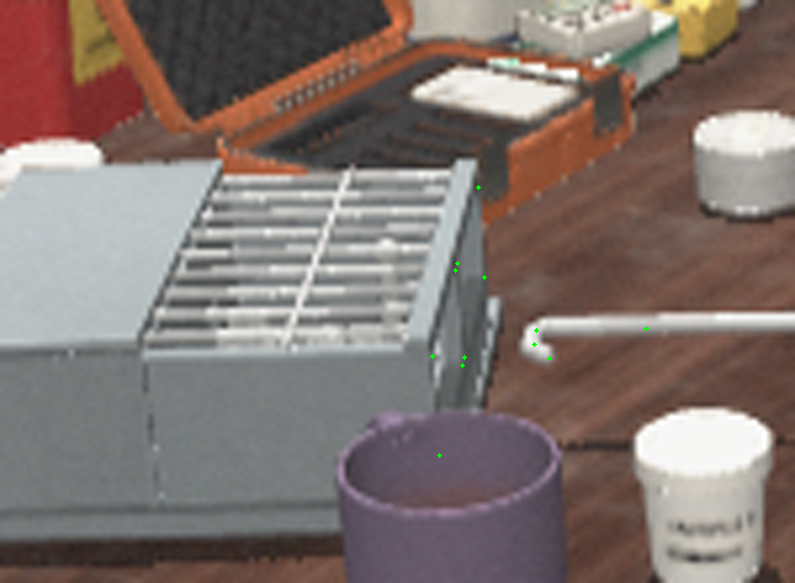

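play_rows([
  [[0,0,0],[15,-1,0],0],
  [[0,0,0],[30,-1,0],0],
  [[0,0,0],[45,-1,0],0],
  [[0,0,0],[60,-1,0],0],
  [[0,0,0],[75,-1,0],0],
  [[0,0,0],[90,-1,0],0],
  [[0,0,0],[105,-1,0],0],
  [[0,0,0],[118,-1,0],0],
  [[0,0,0],[130,-1,0],0],
  [[0,0,0],[130,-1,0],0],
  [[0,0,0],[130,-1,0],0],
])

```text
clock: 15.15
eef_pos: [484.5, 364.6, 45.4]
tcp_rot: [-3.14, -0.003, 0.593]
contact_force: [-0.2, 0.2, -2.1]
opening: 0.191
```

```bash
python3 look.py i; python3 rel.py b -106 50 52
```

```text
hook in box [[92.5, 16.2, 52.4], [92.5, 31.2, 52.4], [84.5, 46.2, 52.4], [42.5, 16.2, 52.4]]
[484.1 364.4  45.4] [-1.799e+02 -1.000e-01  3.400e+01] -> [-0.1 -0.1  0. ] [  1.5 -33.9   0.5]
```

View pics/it.png

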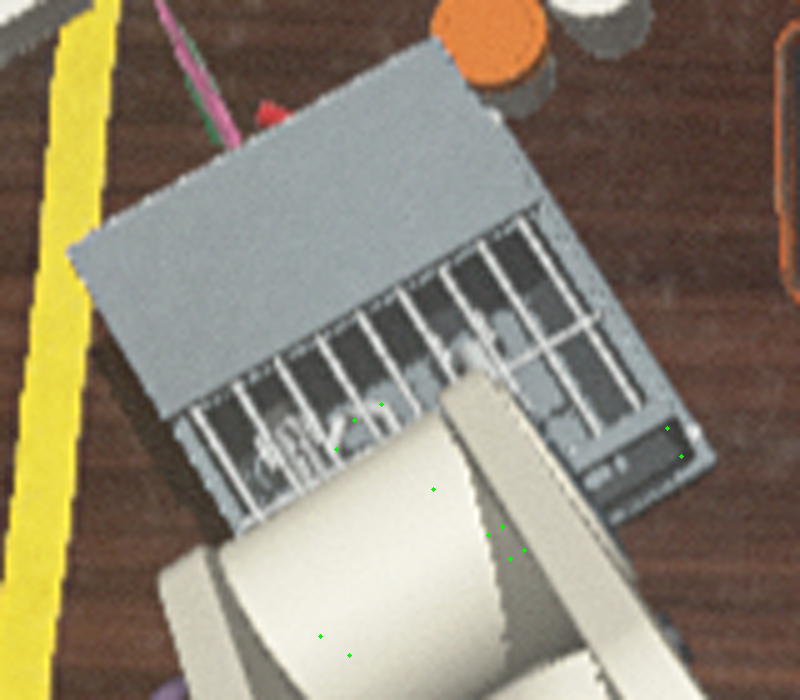

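View pics/is.png

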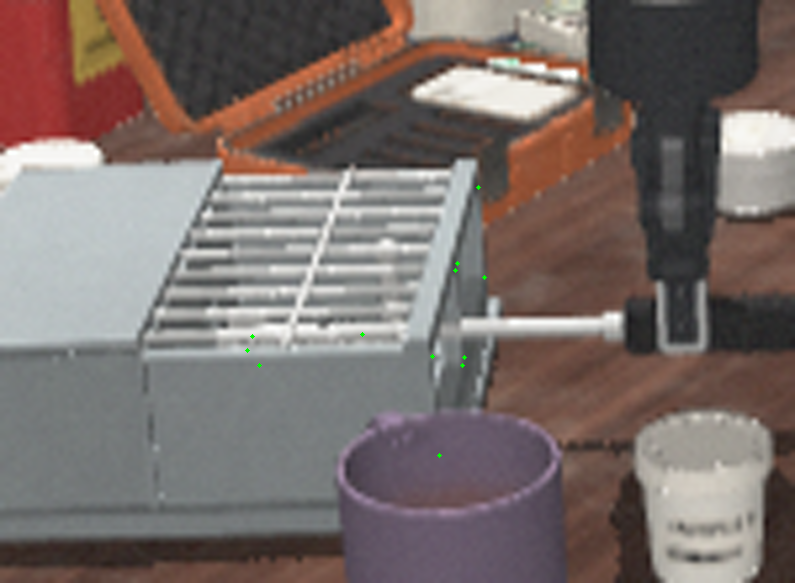

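play_rows([
  [[0,0,0],[1,-8,0],0],
  [[0,0,0],[2,-16,0],0],
  [[0,0,0],[2,-24,0],0],
  [[0,0,0],[2,-30,0],0],
  [[0,0,0],[2,-34,0],0],
  [[0,0,0],[2,-34,0],0],
])

```text
clock: 15.85
eef_pos: [466.3, 394.3, 45.5]
tcp_rot: [-3.14, -0.002, 0.594]
contact_force: [0.5, -0.1, -0.8]
opening: 0.185
```

play_rows([
  [[0,0,0],[-6,0,0],0],
  [[0,0,0],[-12,0,0],0],
  [[0,0,0],[-18,0,0],0],
  [[0,0,0],[-24,0,0],0],
  [[0,0,0],[-30,0,0],0],
  [[0,0,0],[-36,0,0],0],
  [[0,0,0],[-40,0,0],0],
])

```text
clock: 16.55
eef_pos: [432.6, 371.5, 45.4]
tcp_rot: [-3.14, -0.002, 0.594]
contact_force: [2.2, 0.5, -1.5]
opening: 0.186
```

```bash
python3 look.py j
```

```text
hook in box [[53.3, 51.0, 52.3], [53.3, 66.0, 52.3], [45.3, 80.9, 52.3], [3.3, 50.9, 52.3]]
```

View pics/jt.png

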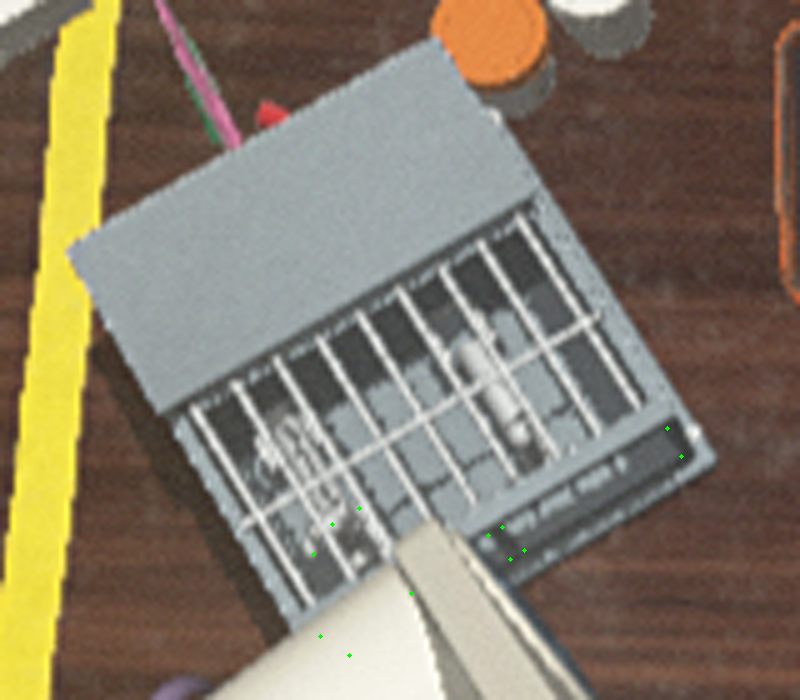

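View pics/js.png

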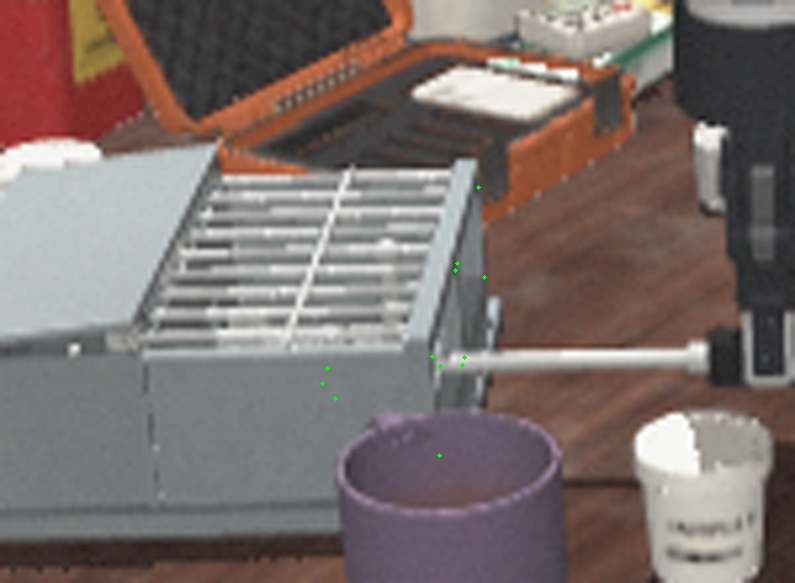

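The lid has already sprung up, so the left bolt is past 16 mm. I'll keep pulling to the stop.

play_rows([
  [[0,0,0],[-6,0,0],0],
  [[0,0,0],[-12,0,0],0],
  [[0,0,0],[-17,0,0],0],
  [[0,0,0],[-17,0,0],0],
])

```text
clock: 17.05
eef_pos: [417.2, 361.1, 45.2]
tcp_rot: [-3.14, -0.0, 0.595]
contact_force: [0.5, 0.0, -1.1]
opening: 0.191
```

play_rows([
  [[0,0,0],[-3,0,0],0],
  [[0,0,0],[-5,0,0],0],
])

```text
clock: 17.25
eef_pos: [413.9, 359.0, 45.5]
tcp_rot: [-3.14, -0.003, 0.595]
contact_force: [6.7, 3.6, -3.4]
opening: 0.189
```

play_rows([
  [[0,0,0],[-2,0,0],0],
  [[0,0,0],[-2,0,0],0],
])

```text
clock: 17.45
eef_pos: [413.9, 359.1, 46.0]
tcp_rot: [-3.139, -0.007, 0.594]
contact_force: [6.3, 3.4, -4.9]
opening: 0.188
```

play_rows([
  [[0,0,0],[6,0,0],0],
  [[0,0,0],[12,0,0],0],
  [[0,0,0],[18,0,0],0],
  [[0,0,0],[20,8,0],0],
  [[0,0,0],[20,17,0],0],
  [[0,0,0],[20,26,0],0],
  [[0,0,0],[20,34,0],0],
  [[0,0,0],[20,35,0],0],
  [[0,0,0],[20,35,0],0],
])

```text
clock: 18.35
eef_pos: [450.2, 340.9, 46.1]
tcp_rot: [-3.139, -0.007, 0.594]
contact_force: [0.1, 0.2, -2.7]
opening: 0.185
```

```bash
python3 look.py k
```

```text
hook in box [[51.3, 16.2, 53.2], [51.3, 31.2, 53.2], [43.3, 46.2, 53.2], [1.3, 16.2, 53.2]]
```

View pics/kt.png

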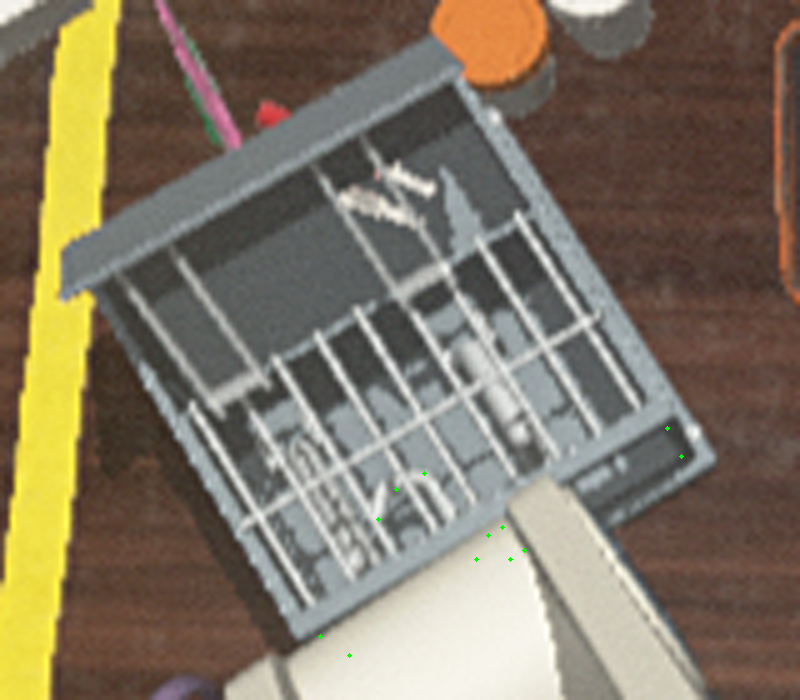

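The lid is open and the hook is clear. Retracting, then checking the bolts.

play_rows([
  [[0,0,0],[-15,0,0],0],
  [[0,0,0],[-35,0,0],0],
  [[0,0,0],[-55,0,0],0],
  [[0,0,0],[-75,0,0],0],
  [[0,0,0],[-90,0,0],0],
  [[0,0,0],[-100,0,0],0],
  [[0,0,0],[-100,0,-20],0],
  [[0,0,0],[-100,0,-50],0],
  [[0,0,0],[-100,0,-80],0],
  [[0,0,0],[-100,0,-80],0],
])

```text
clock: 19.45
eef_pos: [368.9, 286.8, 129.0]
tcp_rot: [-3.139, -0.014, 0.595]
contact_force: [0.4, 0.8, -0.8]
opening: 0.187
```

```bash
python3 - <<'E'
from fit import *
from rel import BX
W=T(BX,[[37,-34,70],[25,64,70],[35,-34,70],[23,64,70]])
crop(p,105,100,160,140,5,"mt.png"); crop(s2,150,220,150,110,5.3,"ms.png")
print(((P(p,W)-[105,100]+.5)*5).round().tolist(),((P(s2,W)-[150,220]+.5)*5.3).round().tolist())
E
python3 - <<'E'
from rel import *
# mat frame 551.1,-260.7,yaw -8.04deg ; rod origin at mat (-60,-11), TCP = +3
import math
a=math.radians(-8.04);c,s=math.cos(a),math.sin(a)
mx,my=-57,-11
x,y=551.1+c*mx-s*my,-260.7+s*mx+c*my
print(x,y); rel(x,y,126,-8.04)
E
```

```text
[[522.0, 435.0], [355.0, 562.0], [524.0, 438.0], [357.0, 566.0]] [[387.0, 254.0], [385.0, 344.0], [391.0, 254.0], [389.0, 344.0]]
493.1217635726994 -263.6196062714056
[367.2 285.4 125.9] [-179.9   -0.5   34.1] -> [-0.3 -0.4 42.1] [-203.2  525.3   -3.2]
```

View pics/mt.png

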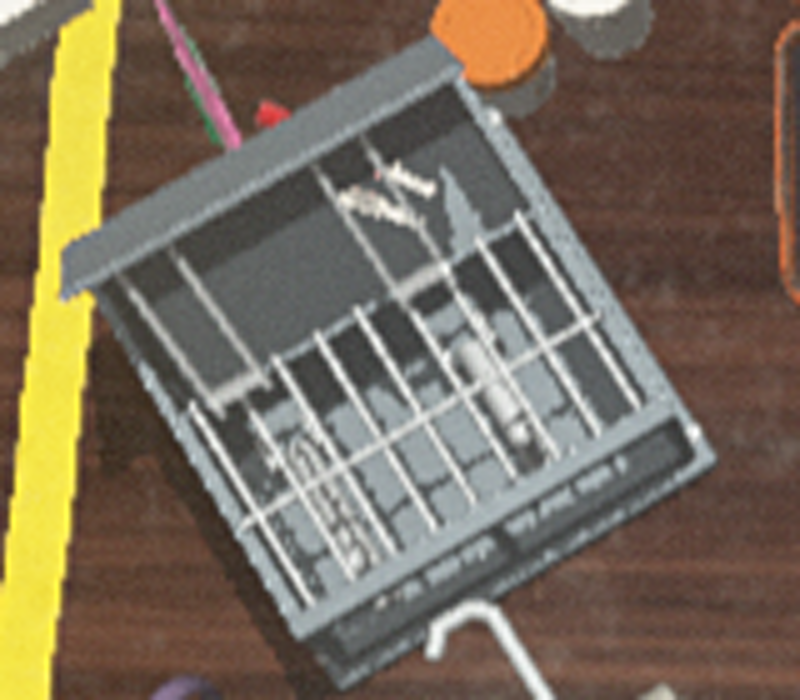

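View pics/ms.png

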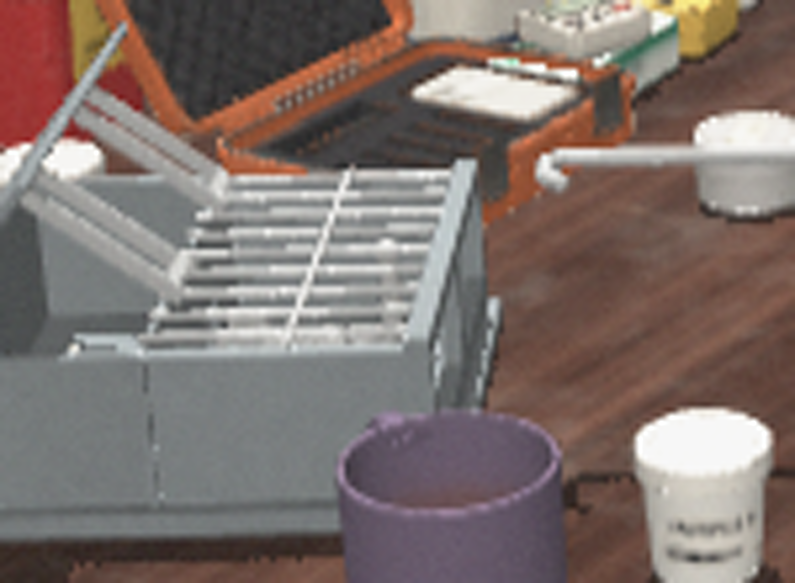

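play_rows([
  [[0,0,2],[-10,26,0],0],
  [[0,0,5],[-25,65,0],0],
  [[0,0,8],[-41,105,0],0],
  [[0,0,12],[-57,147,0],0],
  [[0,0,15],[-73,189,0],0],
  [[0,0,19],[-89,231,0],0],
  [[0,0,22],[-106,273,0],0],
  [[0,0,26],[-122,315,0],0],
  [[0,0,29],[-138,357,0],0],
  [[0,0,33],[-154,399,0],0],
  [[0,0,36],[-171,441,0],0],
  [[0,0,39],[-185,479,0],0],
  [[0,0,41],[-196,507,0],0],
  [[0,0,42],[-203,525,0],0],
  [[0,0,42],[-203,525,0],0],
  [[0,0,42],[-203,525,0],0],
])

```text
clock: 21.15
eef_pos: [492.3, -262.3, 121.7]
tcp_rot: [-3.133, -0.003, -0.138]
contact_force: [-0.0, 1.4, -1.7]
opening: 0.187
```

```bash
python3 rel.py w 493.1 -263.6 10 -8.04
python3 - <<'E'
from fit import *
cv2.imwrite("pics/n_t.png",p["color"][:,:,::-1]); crop(s2,250,150,200,140,4,"n_s.png")
st=r.sense();yaw=st["tcp_rot"][2];e=st["eef_pos"]
q=[e[0]-3*np.cos(yaw),e[1]-3*np.sin(yaw),yaw];z=e[2]+7
X=T(q,[[200,0,z],[200,15,z],[192,30,z],[-85,0,z]]);print(e,((P(s2,X)-[250,150]+.5)*4).round().tolist(),P(p,X).round(1).tolist())
E
```

```text
[ 492.3 -262.3  121.7] [-179.5   -0.2   -7.9] -> [-0.5 -0.2  0.1] [  0.7   2.2 111.7]
[ 492.43794177 -261.74808671  122.179744  ] [[372.0, 118.0], [361.0, 122.0], [358.0, 127.0], [657.0, 176.0]] [[506.0, 164.0], [499.6, 162.9], [492.8, 165.1], [493.9, 286.5]]
```

View pics/n_t.png

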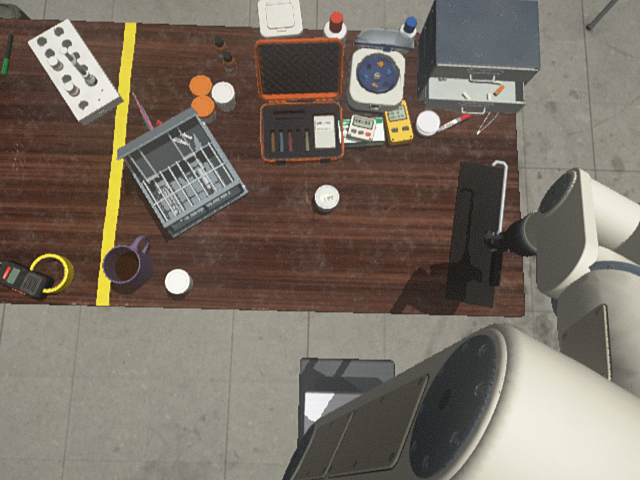

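View pics/n_s.png

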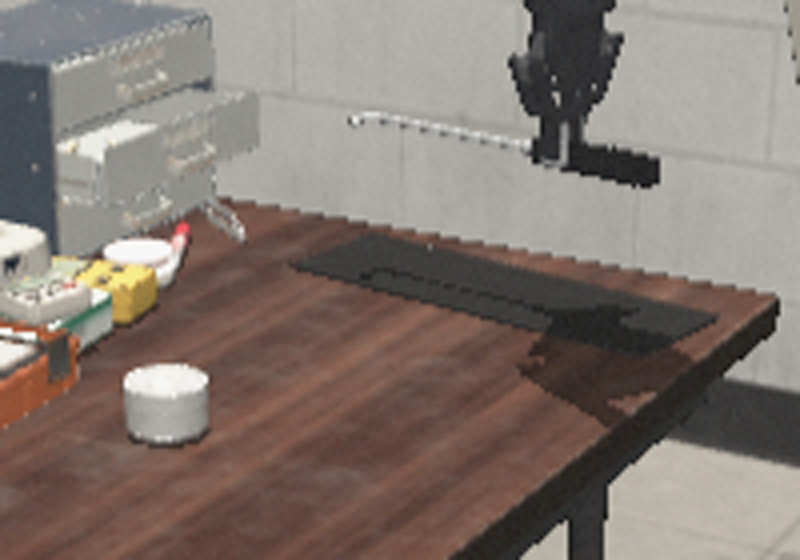

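play_rows([
  [[0,0,0],[1,1,25],0],
  [[-0.5,0,0],[1,2,55],0],
  [[-0.5,0,0],[1,2,80],0],
  [[-0.5,0,0],[1,2,95],0],
  [[-0.5,0,0],[1,2,104],0],
  [[-0.5,0,0],[1,2,104],0],
  [[-0.5,0,0],[1,2,104],0],
])

```text
clock: 21.95
eef_pos: [494.1, -263.1, 18.9]
tcp_rot: [3.141, -0.004, -0.137]
contact_force: [0.1, 0.4, -1.6]
opening: 0.189
```

```bash
python3 rel.py w 493.1 -263.6 9.5 -8.04
```

```text
[ 494.1 -263.1   18.9] [180.   -0.2  -7.8] -> [ 0.  -0.2  0.2] [-1.   0.7  9.4]
```

play_rows([
  [[0,0,0],[0,0,4],0],
  [[0,0,0],[0,0,7],0],
  [[0,0,0],[0,0,9],0],
  [[0,0,0],[0,0,9.5],0],
  [[0,0,0],[0,0,9.5],0],
])

```text
clock: 22.45
eef_pos: [494.2, -263.1, 9.4]
tcp_rot: [3.141, -0.004, -0.137]
contact_force: [-0.1, 0.3, -1.4]
opening: 0.188
```

Run:
```python
from fit import *
crop(p,430,150,100,160,3.7,"o_t.png"); crop(s2,300,170,150,100,5,"o_s.png")
```

```text
(no output)
```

View pics/o_t.png

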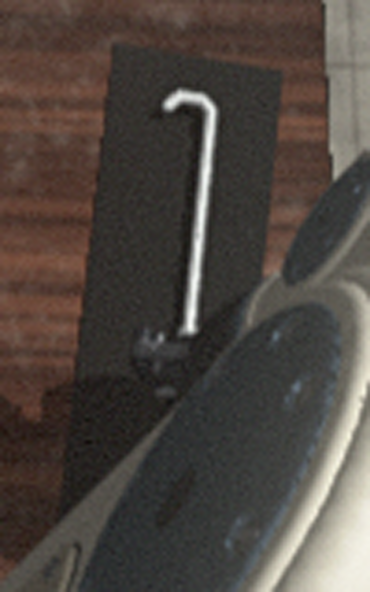

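View pics/o_s.png

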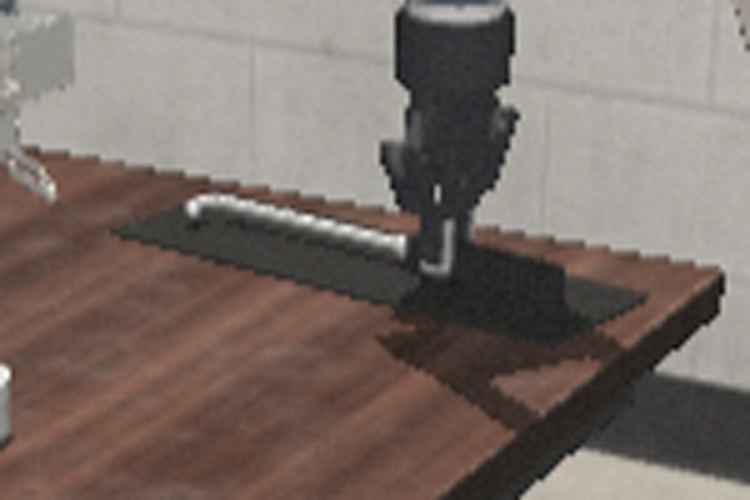

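play_rows([
  [[0,0,0],[0,0,0.7],0],
  [[0,0,0],[0,0,0.7],0],
])

```text
clock: 22.75
eef_pos: [494.3, -263.2, 9.1]
tcp_rot: [3.141, -0.004, -0.137]
contact_force: [-0.7, 1.6, 3.0]
opening: 0.186
```

play_rows([
  [[0,0,0],[0,0,0],0.25],
  [[0,0,0],[0,0,0],0.3],
  [[0,0,0],[0,0,0],0.45],
  [[0,0,0],[0,0,0],0.7],
  [[0,0,0],[0,0,0],0.7],
  [[0,0,0],[0,0,0],0.7],
  [[0,0,0],[0,0,0],0.7],
])

```text
clock: 23.45
eef_pos: [494.3, -263.2, 9.0]
tcp_rot: [3.141, -0.004, -0.137]
contact_force: [0.2, -0.4, 0.2]
opening: 0.699
```

play_rows([
  [[0,0,0],[0,0,-8],0.7],
  [[0,0,0],[0,0,-25],0.7],
  [[0,0,0],[0,0,-55],0.7],
  [[0,0,0],[0,0,-95],0.7],
  [[0,0,0],[0,0,-140],0.7],
  [[0,0,0],[0,0,-160],0.7],
  [[0,0,0],[-30,-40,-170],0.7],
  [[0,0,0],[-60,-80,-170],0.7],
  [[0,0,0],[-80,-120,-170],0.7],
  [[0,0,0],[-100,-160,-170],0.7],
  [[0,0,0],[-110,-200,-170],0.7],
  [[0,0,0],[-110,-240,-170],0.7],
  [[0,0,0],[-110,-270,-170],0.7],
  [[0,0,0],[-110,-270,-170],0.7],
  [[0,0,0],[-110,-270,-170],0.7],
])

```text
clock: 24.95
eef_pos: [421.5, 19.9, 178.9]
tcp_rot: [3.141, -0.005, -0.135]
contact_force: [0.9, 0.4, 0.2]
opening: 0.702
```

Run:
```python
from fit import *
cv2.imwrite("pics/z_t.png",p["color"][:,:,::-1]); crop(s2,110,150,340,230,2.3,"z_s.png"); crop(p,430,150,100,160,3.7,"z_m.png")
```

```text
(no output)
```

View pics/z_t.png

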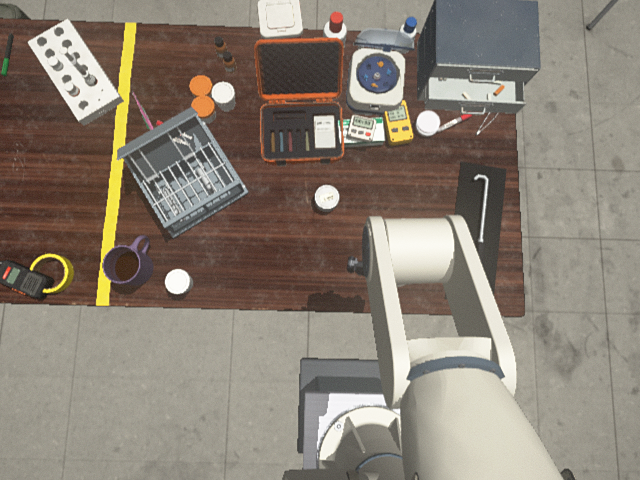

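View pics/z_s.png

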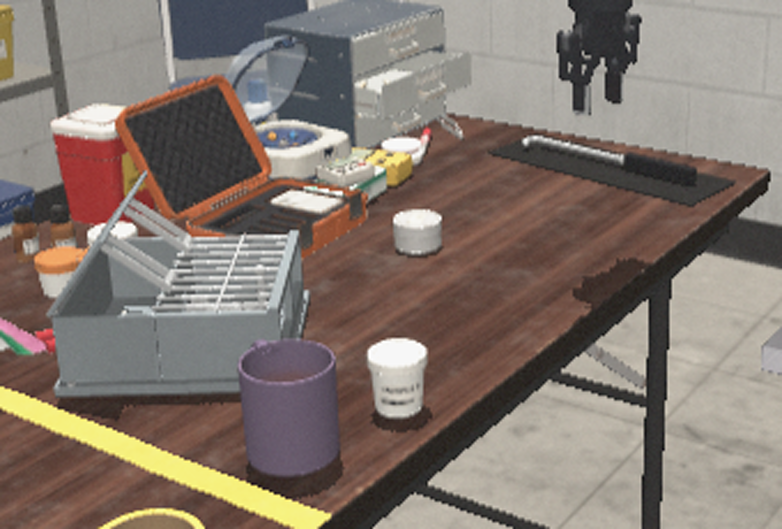

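View pics/z_m.png

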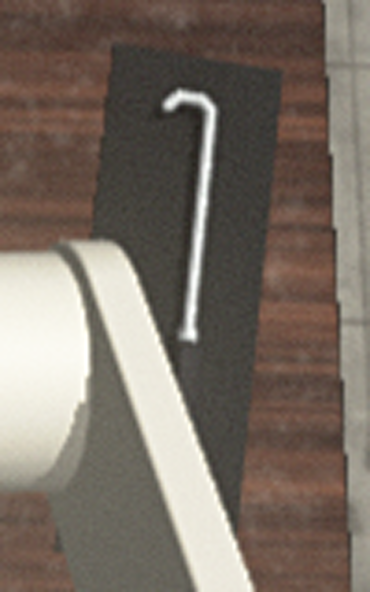

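The rod lies flat on the mat, with its butt inside the mat's edge in the side view. The lid is open, the mug, cup and tin have not moved, and the gripper is clear.

```bash
python3 -c "
from rig import r
print(r.sense()['clock']); print(r.sign_off())"
```

```text
25.05
the job is handed in; nothing more can be done
None
```

I drew both bolts to their stops with the hooked rod, laid the rod flat on the mat and handed the job in at 25 s.

- **Bolts:** At the end of each pull the arm stopped moving and the force rose from about 3 N to 7–11 N. The two stops were about 12 mm apart, as they should be. The pins then appeared in the pictures where drawn bolts would put them, and the lid sprang open.
- **Rod:** It lies flat and near the middle of the mat. The top camera shows the hook end on the mat. The arm hides the butt end there, but the side camera shows it inside the edge.
- **Mug, cup and tin:** They stand upright where they started, judged by eye in the final pictures.
- **Gripper:** It is clear of everything, and I saw no sign of it touching a bolt.

**Disagreement:** Both stops came about 2.5 mm nearer the front than my fitted box position predicted, which is about what I'd expect from the calibration and that fit. I could not read the bolt travel directly, so "fully drawn" rests on the stop force and the pictures.

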